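Make up the ashing kit and the dosing kit

ROBOT

A 7-joint arm with a two-finger parallel gripper is mounted at the origin on a cart in front of the work surface, level with it; the furniture and walls round the work are solid. World frame = base frame: x ahead of the robot, y to its left, z up, the work surface at z = 0. Lengths are in m, angles in rad, forces in N, time in s.
With the tool pointing down it reaches from about 0.35 to 0.9 m from the base axis. Payload 8.1 kg.
Tool frame: the origin (TCP) lies at the very end of the fingers, on their centre line; the grasp point (between the pads) lies 19 mm behind it; z points along the fingers, y is the direction in which the jaws open and shut (so a half turn about z gives the same grasp; the last joint's range is limited). The gripper opens to 92 mm and grips with 3 to 60 N. Pads are 19 mm wide; open, the fingers measure 130 mm over their backs; the gripper's body (75 mm by 190 mm) begins 47 mm behind the grasp point.
Start: joints at [-1.326, 0.434, 0.025, 1.573, -0.012, 1.134, -0.075], TCP at [0.213, 0.588, 0.194] pointing down, gripper open.
Joint ranges: [-2.62, 2.62], [-0.44, 2.09], [-1.27, 1.32], [0.08, 2.57], [-1.32, 4.46], [0.12, 2], [-2.74, 2.74]. Speed limits (rad/s): [2.22, 2.22, 3.01, 3.01, 3.14, 3.14, 3.14].

INTERFACE

Orientations are given as a unit quaternion [w, x, y, z].
In Python, from bench import get_obs, read_camera, get_calibration, job gives the robot as it stands.
- The arm moves only by the shell command python3 -m pendant 'ROWS' [FORCE]. ROWS is JSON, a list of rows, each an object with "jaw": the opening, from -1 (shut) to 1 (fully open), so that 0 is half open; "xyz": the shift along the tool's x, y, z in cm, a list of three; "twist": the turn, a rotation vector about the tool's x, y, z in degrees, a list of three. In form: [{"jaw": jaw, "xyz": [x, y, z], "twist": [wx, wy, wz]}, ...]. A call has 1 to 8 rows; each row is the pose to reach, as a shift and turn from the pose measured when the call began, along the tool's axes at that moment; what a row does not reach only later rows make up. A row lasts 1/10 s, in which the tool goes at most 50 mm and 8.59 degrees, less where a joint would pass 70% of its speed; a pose out of reach is approached as far as the arm can. A call with a gripper value outside its range is refused whole. The fingers move at their own pace and stop on an object; FORCE is the grip in N (left out, the last holds). Time passes only in rows, so rows that repeat a pose let the fingers close. It gives the time, the measured TCP pose, the force and the opening at its end, in the units of the state.
- get_obs(): the state, without advancing time (a new reading comes with each control period).
- read_camera(name): name is "side" or "top" or "wrist"; returns the picture (384x512x3 uint8, red, green, blue); there is no depth.
- get_calibration(name): a dict with "fx", "fy", "cx", "cy" (pixels), "cam_to_world" (4x4, takes a point from camera to world coordinates). Camera axes: x right, y down, z forward; pixel columns grow to the right and rows downward; lengths in m; the calibration is good to about 2 mm. A picture is of the moment at which its call begins: read the wrist's pose just before it. get_calibration takes no time and is no camera call; for the wrist camera it gives the pose at the moment of the call.
- job.job_done(): hands the job in, once; it reports no verdict.
The state is a dict: "time_s": time; "joint_pos": joint angles; "dq": joint speeds; "joint_torque": joint torques, N m; "eef_pos": TCP position; "tcp_rot": TCP orientation; "wrist_force": force on the tool from outside, world axes, zero at the start; "wrist_torque": the same for the moment, N m; "width": finger opening in m.
Only numpy, scipy, OpenCV 4.12 (cv2) and the standard library are available. Lean on these libraries where they do the work, as an engineer would, in place of code of your own. Each camera call takes 0.05 s, during which the arm holds its last target.

TASK

Make up two kits from the stock standing at the front right of the worktop (the things along its back edge are not stock). The tray with three pockets gets the ashing kit: both crucibles and one of the two glass vials; the tray with two pockets gets the dosing kit: the reagent bottle and the other vial. Stand each thing upright near the middle of a pocket of its own (any pocket of the right tray), do not tip the bottle or the vials over on the way, and leave the timer and the tin among the stock where they are.

Things in the scene. Friction and masses are not known exactly. Their poses are not given: they have to be found in the camera images.
- bottle_mid (a point): small grey-looking reagent bottle with a black cap, 45 mm across, 80 mm tall, the tallest of the stock, about 110 g; point on its axis half-way up (40 mm over its foot), z up. The straight body reaches from the foot to about 50 mm
- vial_a_mid (a point): glass sample vial with a screw cap, 24 mm across, 44 mm tall, about 12 g; one of two interchangeable vials (the firm body reaches from the foot to 36 mm; grip it below that); point half-way up (22 mm over its foot), z up
- vial_b_mid (a point): the other glass sample vial, same size and shape as the first; point half-way up (22 mm over its foot), z up
- crucible_a_mid (a point): white porcelain crucible, an open cup tapering from 39 mm across at the rim to 25 mm at the foot, 28 mm tall, about 20 g; one of two alike; point on its axis half-way up (14 mm over its foot), z up
- crucible_b_mid (a point): the other crucible, same size and shape; point half-way up (14 mm over its foot), z up
- tray_three: aluminium kit tray with three square pockets in a row, 84 x 236 mm, fixed to the worktop. Origin at the centre of its underside, y along the row, z up. Pockets 68 x 68 mm, centres at y = -76, 0 and +76 mm, x = 0; pocket floor 4 mm, rim and the 8 mm wide ribs between the pockets 8 mm above the worktop. A tube furnace about 0.3 m high stands behind the trays (x beyond 0.64, y from about -0.08 to 0.47 in the world): carry things round in front of it
- tray_two: aluminium kit tray with two square pockets in a row, 84 x 160 mm, fixed to the worktop. Origin at the centre of its underside, y along the row, z up. Pockets 68 x 68 mm, centres at y = -38 and +38 mm, x = 0; pocket floor 4 mm, rim and the 8 mm wide rib between the pockets 8 mm above the worktop
- timer: white lab timer, 62 x 62 x 21 mm, lying loose on the worktop among the stock; origin at the centre of its underside. Not part of a kit: leave alone
- tin: round pale tin with a lid, 65 mm across, 53 mm tall, loose among the stock; origin at the centre of its underside. Not part of a kit: leave alone
Not all that is in view belongs to the job. Leave any purple look-alike of the part that bears crucible_b_mid alone.

How it is judged:
By the outcome, as a careful person would: the job done as asked, in the order asked, and still so for the second after the job is handed in, with the robot touching nothing.
It also fails if it takes over 136 s, if anything falls off the work surface, if the arm or the gripper's body presses on something with over 40 N, if the wrist force passes 120 N, or if a joint passes its speed limit or range.

## Working session

There is one attempt and no reset: what is moved stays moved. The work goes in short steps, Python scripts to look and compute and a shell command to move; the robot and the scene stay as the last step left them, time stands still between calls to the robot, and variables do not carry over. Pictures are saved under pics/ and viewed, and the job is handed in when it is done.

```bash
mkdir -p pics; ls; python3 - <<'E'
from bench import get_obs, read_camera, get_calibration
import cv2
o=get_obs(); print(o)
for n in ("side","top","wrist"):
    c=get_calibration(n); print(n,c)
    cv2.imwrite(f"pics/{n}0.png",read_camera(n)[:,:,::-1])
E
```

```text
pics
{'time_s': 0.0, 'joint_pos': array([-1.32558072,  0.43522846,  0.02497971,  1.57410071, -0.01159189,
        1.1339504 , -0.07511676]), 'dq': array([ 0.00100877,  0.00014283, -0.0005081 , -0.00054643, -0.00095753,
       -0.00045287, -0.00076209]), 'joint_torque': array([ 7.90473878e-04, -6.67847300e+01,  9.85505171e-01, -3.14457214e+01,
       -6.04988867e-02,  4.32220974e-02,  1.82953181e-04]), 'eef_pos': array([0.21290558, 0.58703733, 0.19344026]), 'tcp_rot': array([-5.84985459e-05,  1.73076435e-01,  9.84908094e-01, -7.68804089e-04]), 'wrist_force': array([0.94465296, 0.16972524, 0.1113966 ]), 'wrist_torque': array([-0.0452584 , -0.02331147, -0.00534937]), 'width': 0.09174732326352572}
side {'fx': 382.9870897413685, 'fy': 382.9870897413685, 'cx': 253.27856162776447, 'cy': 197.73793275292667, 'cam_to_world': array([[ 0.98437821, -0.11269387,  0.13527612,  0.4146155 ],
       [-0.17592652, -0.66023115,  0.73016757, -0.75302457],
       [ 0.0070281 , -0.74255971, -0.669743  ,  0.72563637],
       [ 0.        ,  0.        ,  0.        ,  1.        ]])}
top {'fx': 373.12372097111154, 'fy': 373.12372097111154, 'cx': 260.4680705923713, 'cy': 190.18194169295668, 'cam_to_world': array([[ 0.00768132, -0.98960366,  0.14361614,  0.4239258 ],
       [-0.99993881, -0.00645804,  0.00898199, -0.0150952 ],
       [-0.00796113, -0.14367634, -0.98959271,  0.98823394],
       [ 0.        ,  0.        ,  0.        ,  1.        ]])}
wrist {'fx': 336.45949461742885, 'fy': 336.45949461742885, 'cx': 258.72875698674784, 'cy': 190.71377108704004, 'cam_to_world': array([[ 0.34124182,  0.90019005,  0.27057697,  0.13989766],
       [ 0.93997499, -0.32648484, -0.09927071,  0.6138108 ],
       [-0.00102323,  0.2882109 , -0.95756641,  0.38383502],
       [ 0.        ,  0.        ,  0.        ,  1.        ]])}
```

View pics/top0.png

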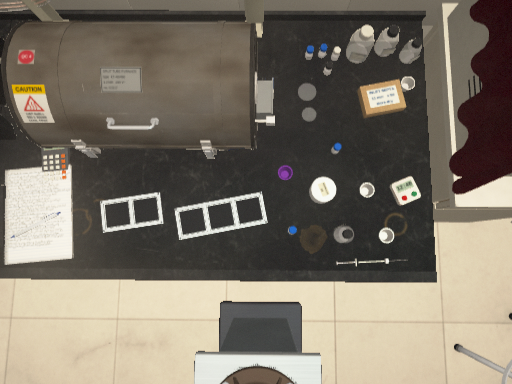

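View pics/side0.png

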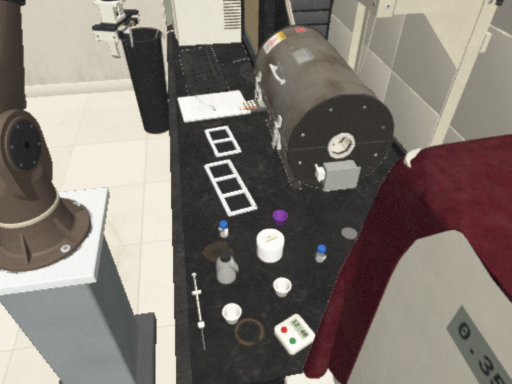

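View pics/wrist0.png

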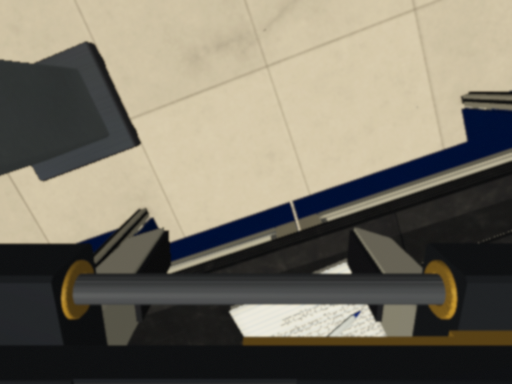

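```bash
python3 - <<'E'
import cv2,numpy as np
t=cv2.imread("pics/top0.png"); s=cv2.imread("pics/side0.png")
cv2.imwrite("pics/t1.png",cv2.resize(t[135:275,265:435],None,fx=4.6,fy=4.2,interpolation=cv2.INTER_CUBIC)[:600,:800])
cv2.imwrite("pics/s1.png",cv2.resize(s[200:360,180:380],None,fx=3.7,fy=3.7,interpolation=cv2.INTER_CUBIC))
E
```

```text
(no output)
```

View pics/t1.png

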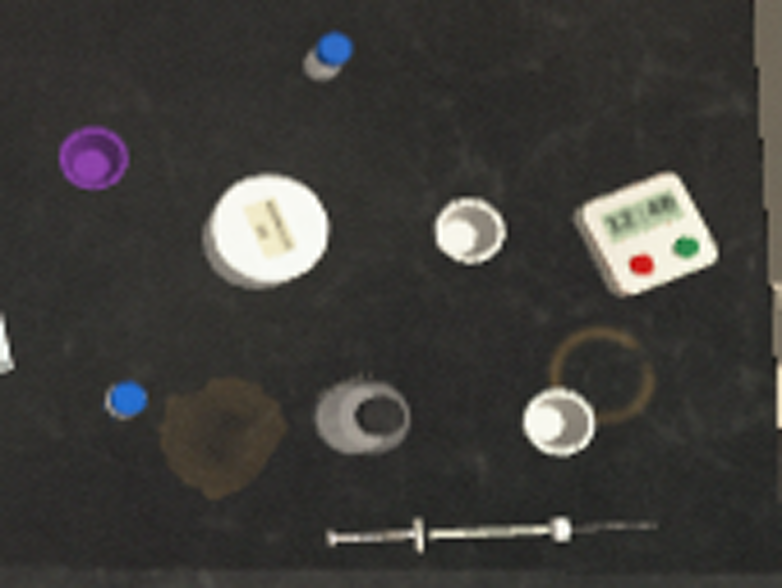

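View pics/s1.png

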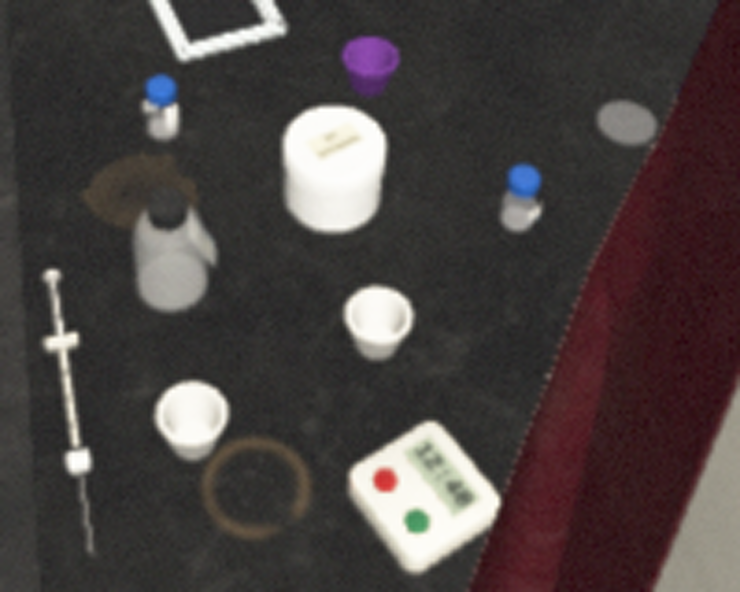

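```bash
cat > h.py <<'E'
import cv2,numpy as np
from bench import get_obs, read_camera, get_calibration
from scipy.spatial.transform import Rotation as R
def ray(n,uv,z,c=None):
    c=c or get_calibration(n); T=c["cam_to_world"]
    d=T[:3,:3]@np.array([(uv[0]-c["cx"])/c["fx"],(uv[1]-c["cy"])/c["fy"],1]); o=T[:3,3]
    return (o+d*(z-o[2])/d[2])
def blobs(m,amin=20):
    n,l,st,ce=cv2.connectedComponentsWithStats(m.astype(np.uint8))
    return [(l==i,st[i],ce[i]) for i in range(1,n) if st[i][4]>=amin]
def masks(img):
    h=cv2.cvtColor(img,cv2.COLOR_RGB2HSV).astype(int); H,S,V=h[...,0],h[...,1],h[...,2]
    return dict(blue=(abs(H-108)<14)&(S>130)&(V>90), white=(S<60)&(V>110))
E
python3 - <<'E'
from h import *
for n in ("top","side"):
    im=cv2.imread(f"pics/{n}0.png")[:,:,::-1].copy(); m=masks(im)
    for k,z in (("blue",.044),("white",.028)):
        for b,st,ce in blobs(m[k],18):
            x=ray(n,ce,z)
            if .25<x[0]<.75 and -.6<x[1]<.5:
                ctr=(st[0]+st[2]/2-.5,st[1]+st[3]/2-.5)
                print(n,k,st,ce.round(1),x.round(3)[:2],ray(n,ctr,z).round(3)[:2])
                if k=="white" and st[4]>150 and st[2]>50:
                    r=cv2.minAreaRect(cv2.findNonZero(b.astype(np.uint8))); bx=cv2.boxPoints(r)
                    P=np.array([ray(n,p,.008)[:2] for p in bx]); print("  rect",P.round(3).tolist(),P.mean(0).round(4))
E
```

```text
top blue [334 143   8   7  49] [337.3 146.1] [ 0.678 -0.205] [ 0.678 -0.206]
top blue [289 226   8   8  49] [292.6 229.3] [ 0.462 -0.088] [ 0.461 -0.088]
top white [    0     0   512   384 61974] [297.4 290.3] [ 0.311 -0.101] [0.56  0.007]
  rect [[1.116, 0.749], [1.119, -0.716], [0.091, -0.625], [0.078, 0.637]] [0.601  0.0111]
top white [ 71 139  30  19 246] [ 84.9 147.8] [0.674 0.461] [0.673 0.459]
top white [186 140  31  19 215] [206.6 148.6] [0.673 0.137] [0.672 0.152]
top white [331 148   8   6  27] [333.9 150.9] [ 0.669 -0.199] [ 0.67  -0.201]
top white [309 176  28  28 578] [322.4 189.5] [ 0.566 -0.167] [ 0.566 -0.168]
top white [390 176  31  30 555] [404.7 190. ] [ 0.566 -0.38 ] [ 0.565 -0.381]
top white [359 182  16  16 191] [366.7 189.5] [ 0.567 -0.282] [ 0.567 -0.282]
top white [ 174  191   94   49 1373] [220.3 215.1] [0.498 0.097] [0.498 0.096]
  rect [[0.518, 0.225], [0.564, -0.009], [0.48, -0.025], [0.434, 0.206]] [0.499  0.0991]
top white [100 192  64  41 950] [130.8 211.7] [0.505 0.329] [0.504 0.327]
  rect [[0.535, 0.426], [0.562, 0.263], [0.477, 0.246], [0.452, 0.40
[... 907 characters left out ...]
 836] [269.7 244.8] [ 0.565 -0.165] [ 0.565 -0.165]
side white [316 252  10  10  75] [320.  257.1] [ 0.672 -0.221] [ 0.674 -0.22 ]
side white [217 256  21  28 425] [226.3 270.6] [ 0.453 -0.223] [ 0.455 -0.22 ]
side white [192 273  13  56 201] [197.6 302.6] [ 0.384 -0.294] [ 0.385 -0.289]
side white [273 277  19  20 285] [281.8 286. ] [ 0.566 -0.284] [ 0.566 -0.285]
side white [222 303  20  21 321] [231.4 312.4] [ 0.45  -0.329] [ 0.45 -0.33]
side white [ 274  314   42   41 1008] [294.5 333.6] [ 0.565 -0.396] [ 0.565 -0.397]
side white [285 368  56  16 466] [311.3 378.7] [ 0.573 -0.485] [ 0.577 -0.48 ]
  rect [[0.528, -0.477], [0.534, -0.45], [0.636, -0.468], [0.627, -0.494]] [ 0.5813 -0.472 ]
```

```bash
cat > go.py <<'E'
import sys
from h import *
a=[float(v) for v in sys.argv[1:]]
o=get_obs(); q=o["tcp_rot"]; r=R.from_quat([q[1],q[2],q[3],q[0]]); M=r.as_matrix()
p=o["eef_pos"]
yaw=np.radians(a[3] if len(a)>3 else 11)
y=np.array([np.cos(yaw),np.sin(yaw),0]); z=np.array([0,0,-1.]); x=np.cross(y,z)
G=np.c_[x,y,z]
d=M.T@(np.array(a[:3])-p)*100
print("t",round(o["time_s"],2),"at",p.round(4),"w",round(o["width"],4),"xyz cm",d.round(2),"n",round(np.linalg.norm(d)/5,1),"twist",np.degrees(R.from_matrix(M.T@G).as_rotvec()).round(1),"F",o["wrist_force"].round(1),"q",o["joint_pos"].round(2))
E
python3 - <<'E'
from h import *
im=cv2.imread("pics/top0.png")[:,:,::-1].copy()
g=cv2.cvtColor(im,cv2.COLOR_RGB2GRAY)
sub=np.zeros_like(g); sub[185:245,95:275]=(g[185:245,95:275]<110)
for b,st,ce in blobs(sub,100): print("pocket",st,ce.round(1),ray("top",ce,.005).round(4)[:2])
sub[:]=0; sub[225:245,338:360]=g[225:245,338:360]<60
print(g[226:243,332:356])
im=cv2.imread("pics/side0.png")[:,:,::-1].copy()
g=cv2.cvtColor(im,cv2.COLOR_RGB2GRAY)
sub=np.zeros_like(g); sub[125:225,200:265]=(g[125:225,200:265]<110)
for b,st,ce in blobs(sub,60): print("pocket side",st,ce.round(1),ray("side",ce,.005).round(4)[:2])
for uv in((347.8,234),(347.3,233.7)): print(ray("top",uv,.08))
print(ray("side",(180+168/3.7,200+203/3.7),.08), ray("side",(180+173/3.7,200+275/3.7),.0))
print("tin",ray("top",(322.4,189.5),.053))
E
python3 go.py .42 .2 .22 11
```

```text
pocket [  95  185  180   60 5907] [184.7 215. ] [0.499  0.1935]
pocket [236 197  27  27 514] [248.8 209.9] [0.5136 0.0244]
pocket [134 198  25  25 511] [145.6 209.8] [0.5121 0.2977]
pocket [105 202  25  25 514] [117.1 214.1] [0.5002 0.3728]
pocket [208 203  26  26 517] [220.5 215.4] [0.4987 0.0989]
pocket [180 208  26  26 519] [192.2 220.8] [0.4839 0.1732]
[[ 46  44  43  46  44  60  79  93  98  98  88  99  99  98  98  95  91  71
   51  42  39  41  43  44]
 [ 43  47  45  60  64  85 116 120 116 120 129 139 137 130 125 123 121 109
   81  45  39  42  40  42]
 [ 44  49  61  80 101 103 119 120 127 144 153 155 155 149 124 116 115 121
  115  84  49  42  42  44]
 [ 45  49  76  93 119 120 121 127 142 150 153 152 137 133  90  82  73  94
  113 111  79  42  41  42]
 [ 44  52  77 115 120 119 121 136 151 152 152 131  80  50  57  57  52  54
   70  90 110  49  41  39]
 [ 48  60 105 124 120 121 124 147 151 149 140  49  49  53  54  57  54  55
   56  57 110  81  42  43]
 [ 49  67 120 126 125 121 125 149 151 151 101  36  52  56  57  58  56  55
   60  58  81 107  42  40]
 [ 52  76 131 127 123 123 132 151 
[... 1025 characters left out ...]
5.3] [0.5231 0.1411]
pocket side [210 130  19  10 139] [218.6 134.4] [0.5    0.3723]
pocket side [215 141  20  12 165] [224.6 146.4] [0.5114 0.2972]
pocket side [210 164  23  14 216] [220.5 170.3] [0.4835 0.1724]
pocket side [217 178  24  16 252] [228.5 185.3] [0.4986 0.0979]
pocket side [225 194  26  17 293] [237.2 201.8] [0.5133 0.0235]
[ 0.45022642 -0.21849697  0.08      ]
[ 0.45093721 -0.21731065  0.08      ]
[ 0.45332408 -0.22024884  0.08      ] [ 0.45412038 -0.21209165  0.        ]
tin [ 0.56241909 -0.16329209  0.053     ]
t 0.15 at [0.2129 0.5871 0.1936] w 0.0922 xyz cm [-32.67 -29.34  -2.6 ] n 8.8 twist [-0.1  0.  59.1] F [-0.3  0.4 -0. ] q [-1.33  0.44  0.02  1.57 -0.01  1.13 -0.08]
```

```bash
python3 -m pendant '[{"jaw":1,"xyz":[-4,-4,-1],"twist":[0,0,8]},{"jaw":1,"xyz":[-8,-8,-2],"twist":[0,0,16]},{"jaw":1,"xyz":[-12,-11,-2.6],"twist":[0,0,24]},{"jaw":1,"xyz":[-16,-15,-2.6],"twist":[0,0,32]},{"jaw":1,"xyz":[-20,-19,-2.6],"twist":[0,0,40]},{"jaw":1,"xyz":[-24,-22,-2.6],"twist":[0,0,48]},{"jaw":1,"xyz":[-28,-26,-2.6],"twist":[0,0,56]},{"jaw":1,"xyz":[-32,-29,-2.6],"twist":[0,0,59.1]}]' 15; python3 go.py .45 -.328 .12
```

```text
time_s: 0.95
eef_pos: [0.3976, 0.2332, 0.22]
tcp_rot: [0.0, 0.638, 0.77, -0.0]
wrist_force: [1.1, -0.4, 1.3]
width: 0.0919
t 0.95 at [0.3976 0.2332 0.22  ] w 0.0919 xyz cm [-56.11  -5.25  10.05] n 11.4 twist [-0.   0.  -0.3] F [ 1.1 -0.4  1.3] q [-0.98  0.14  0.38  1.94 -0.06  1.08 -0.39]
```

```bash
python3 -m pendant '[{"jaw":1,"xyz":[-5,0,0],"twist":[0,0,0]},{"jaw":1,"xyz":[-10,0,1],"twist":[0,0,0]},{"jaw":1,"xyz":[-15,0,2],"twist":[0,0,0]},{"jaw":1,"xyz":[-20,-1,3],"twist":[0,0,0]},{"jaw":1,"xyz":[-25,-2,4],"twist":[0,0,0]},{"jaw":1,"xyz":[-30,-3,5],"twist":[0,0,0]},{"jaw":1,"xyz":[-35,-4,6],"twist":[0,0,0]},{"jaw":1,"xyz":[-40,-4.5,6],"twist":[0,0,0]}]'; python3 go.py .45 -.328 .12
```

```text
time_s: 1.75
eef_pos: [0.4253, -0.158, 0.16]
tcp_rot: [-0.001, 0.638, 0.77, -0.001]
wrist_force: [1.0, -0.3, 1.2]
width: 0.0921
t 1.75 at [ 0.4253 -0.158   0.16  ] w 0.0921 xyz cm [-17.16  -0.73   3.99] n 3.5 twist [-0.1 -0.  -0.3] F [ 1.  -0.3  1.2] q [-0.34  0.21  0.69  2.06 -0.17  0.93  0.63]
```

```bash
python3 -m pendant '[{"jaw":0.5,"xyz":[-5,0,0],"twist":[0,0,0]},{"jaw":0.5,"xyz":[-10,0,1],"twist":[0,0,0]},{"jaw":0.5,"xyz":[-14,0,2],"twist":[0,0,0]},{"jaw":0.5,"xyz":[-16,-0.7,2.5],"twist":[0,0,0]},{"jaw":0.5,"xyz":[-16,-0.7,2.5],"twist":[0,0,0]}]'; python3 go.py .45 -.328 .12; python3 - <<'E'
from h import *
print(get_calibration("wrist")["cam_to_world"].round(3).tolist())
cv2.imwrite("pics/w1.png",read_camera("wrist")[:,:,::-1])
E
```

```text
time_s: 2.25
eef_pos: [0.4463, -0.3202, 0.1341]
tcp_rot: [-0.001, 0.64, 0.768, -0.002]
wrist_force: [-0.8, 0.1, -0.2]
width: 0.0691
t 2.25 at [ 0.4463 -0.3202  0.1341] w 0.0691 xyz cm [-0.84  0.23  1.41] n 0.3 twist [-0.2  0.1 -0.6] F [-0.8  0.1 -0.2] q [ 0.02  0.43  0.69  1.87 -0.32  0.96  1.04]
[[0.984, 0.174, 0.049, 0.433], [0.18, -0.942, -0.284, -0.243], [-0.003, 0.289, -0.957, 0.324], [0.0, 0.0, 0.0, 1.0]]
```

View pics/w1.png

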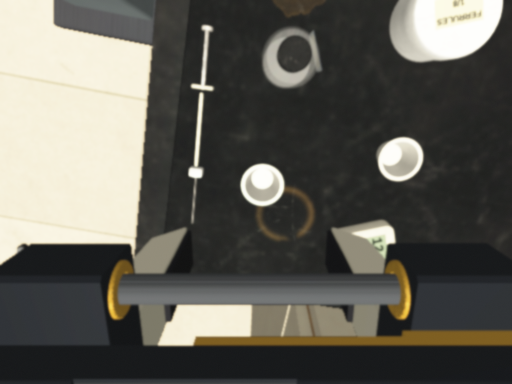

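```bash
python3 - <<'E'
from h import *
im=cv2.imread("pics/w1.png")[:,:,::-1].copy()
for b,st,ce in blobs(masks(im)["white"],300):
    if st[4]<6000: 
        c=(st[0]+st[2]/2-.5,st[1]+st[3]/2-.5); print(st,ray("wrist",c,.028).round(4),ray("wrist",c,.053).round(4))
print(ray("wrist",(295,53),.08))
E
python3 go.py .45 -.328 .05
```

```text
[ 73   0  72  18 417] [ 0.3044 -0.2026  0.028 ] [ 0.3153 -0.2059  0.053 ]
[ 390    0  114   62 5894] [ 0.5729 -0.1691  0.028 ] [ 0.5612 -0.1752  0.053 ]
[191  25  23  66 467] [ 0.3822 -0.225   0.028 ] [ 0.3865 -0.2264  0.053 ]
[ 263   29   58   59 1562] [ 0.4547 -0.212   0.028 ] [ 0.4529 -0.2145  0.053 ]
[188  92  16 131 635] [ 0.3876 -0.3085  0.028 ] [ 0.3915 -0.3028  0.053 ]
[ 377  137   47   45 1668] [ 0.5677 -0.2768  0.028 ] [ 0.5564 -0.2738  0.053 ]
[ 240  163   45   44 1523] [ 0.4508 -0.3227  0.028 ] [ 0.4494 -0.3158  0.053 ]
[ 332  220   64   53 2300] [ 0.5588 -0.3654  0.028 ] [ 0.5482 -0.3549  0.053 ]
[ 0.4526258  -0.21364133  0.08      ]
t 2.3 at [ 0.447  -0.318   0.1343] w 0.0687 xyz cm [-1.04  0.14  8.43] n 1.7 twist [-0.2 -0.  -0.5] F [ 0.  -0.  -0.4] q [ 0.02  0.43  0.69  1.87 -0.32  0.96  1.04]
```

```bash
python3 -m pendant '[{"jaw":0.3,"xyz":[-0.5,0.2,3],"twist":[0,0,0]},{"jaw":0.3,"xyz":[-0.9,0.2,6],"twist":[-0.2,0,-0.5]},{"jaw":0.3,"xyz":[-0.9,0.2,9],"twist":[-0.2,0,-0.5]},{"jaw":0.3,"xyz":[-0.9,0.2,11],"twist":[-0.2,0,-0.5]},{"jaw":0.3,"xyz":[-0.9,0.2,11],"twist":[-0.2,0,-0.5]}]'; python3 go.py .4505 -.327 .006
```

```text
time_s: 2.8
eef_pos: [0.4492, -0.3236, 0.0222]
tcp_rot: [-0.002, 0.635, 0.772, 0.0]
wrist_force: [0.2, 0.7, -0.2]
width: 0.0596
t 2.8 at [ 0.4492 -0.3236  0.0222] w 0.0596 xyz cm [-0.37  0.07  1.62] n 0.3 twist [-0.2 -0.2  0.1] F [ 0.2  0.7 -0.2] q [ 0.13  0.58  0.58  1.96 -0.46  0.74  1.17]
```

```bash
python3 -m pendant '[{"jaw":0.3,"xyz":[-0.4,0.1,1],"twist":[-0.2,-0.2,0]},{"jaw":0.3,"xyz":[-0.4,0.1,1.6],"twist":[-0.2,-0.2,0]},{"jaw":0.3,"xyz":[-0.4,0.1,1.6],"twist":[-0.2,-0.2,0]}]'; python3 go.py .4505 -.327 .006;python3 - <<'E'
from h import *
print(get_calibration("wrist")["cam_to_world"].round(3).tolist())
cv2.imwrite("pics/w2.png",read_camera("wrist")[:,:,::-1])
E
```

```text
time_s: 3.1
eef_pos: [0.4511, -0.3269, 0.0061]
tcp_rot: [-0.0, 0.635, 0.772, 0.001]
wrist_force: [-0.0, 0.2, 0.9]
width: 0.0599
t 3.1 at [ 0.4511 -0.3269  0.0061] w 0.0599 xyz cm [-0.   -0.06  0.01] n 0.0 twist [ 0.1 -0.   0.2] F [-0.   0.2  0.9] q [ 0.14  0.61  0.55  1.96 -0.48  0.7   1.19]
[[0.981, 0.184, 0.057, 0.436], [0.193, -0.94, -0.281, -0.251], [0.002, 0.287, -0.958, 0.197], [0.0, 0.0, 0.0, 1.0]]
```

View pics/w2.png

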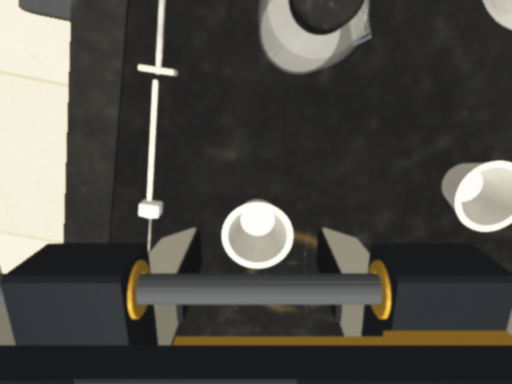

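```bash
python3 - <<'E'
from h import *
print(ray("wrist",(258,235),.028))
c=get_calibration("wrist"); T=np.linalg.inv(c["cam_to_world"])
for z in (.006,.028):
  p=T@np.r_[get_obs()["eef_pos"][:2],z,1]; print(c["fx"]*p[0]/p[2]+c["cx"],c["fy"]*p[1]/p[2]+c["cy"])
E
```

```text
[ 0.45050312 -0.32542997  0.028     ]
258.519283763799 222.89831523125878
258.56679397050954 238.12831481411573
```

Aligned within 2 mm (rim centre expected at (258,238), seen at (258,235)). Grip.

```bash
python3 -m pendant '[{"jaw":-0.3,"xyz":[0,0,0],"twist":[0,0,0]},{"jaw":-0.3,"xyz":[0,0,0],"twist":[0,0,0]},{"jaw":-0.3,"xyz":[0,0,0],"twist":[0,0,0]},{"jaw":-0.3,"xyz":[0,0,0],"twist":[0,0,0]},{"jaw":-0.3,"xyz":[0,0,-1],"twist":[0,0,0]},{"jaw":-0.3,"xyz":[0,0,-3],"twist":[0,0,0]},{"jaw":-0.3,"xyz":[0,0,-3],"twist":[0,0,0]}]' 15; python3 go.py .5137 .0244 .11;python3 - <<'E'
from h import *
cv2.imwrite("pics/w3.png",read_camera("wrist")[:,:,::-1])
E
```

```text
time_s: 3.85
eef_pos: [0.4523, -0.3284, 0.039]
tcp_rot: [0.002, 0.635, 0.772, 0.001]
wrist_force: [0.7, -0.5, -0.2]
width: 0.0324
t 3.85 at [ 0.4523 -0.3284  0.039 ] w 0.0324 xyz cm [33.42 12.86 -7.11] n 7.3 twist [0.2 0.1 0.1] F [ 0.7 -0.5 -0.2] q [ 0.12  0.56  0.59  1.94 -0.45  0.77  1.16]
```

View pics/w3.png

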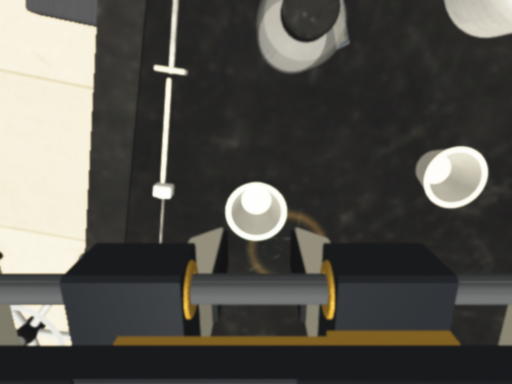

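```bash
python3 - <<'E'
from h import *
print(get_obs()["eef_pos"],get_obs()["width"])
print(ray("wrist",(256,211),.028))
for n,z in (("top",.028),("side",.028)):
    im=read_camera(n); cv2.imwrite(f"pics/{n}4.png",im[:,:,::-1])
    for b,st,ce in blobs(masks(im)["white"],100):
        x=ray(n,ce,z)
        if .35<x[0]<.6 and -.36<x[1]<-.2: print(n,st,x.round(4))
s=cv2.imread("pics/side4.png")
cv2.imwrite("pics/s4.png",cv2.resize(s[200:360,150:350],None,fx=3.7,fy=3.7,interpolation=cv2.INTER_CUBIC))
E
```

```text
[ 0.45196133 -0.32788462  0.03798712] 0.03247316906378572
[ 0.44966808 -0.32405748  0.028     ]
top [359 182  16  16 191] [ 0.5669 -0.282   0.028 ]
top [334 227  20  16 171] [ 0.4505 -0.2141  0.028 ]
top [379 227  14  17 173] [ 0.4493 -0.3255  0.028 ]
side [261 270  31  27 385] [ 0.5639 -0.2763  0.028 ]
side [227 280  23  23 162] [ 0.4779 -0.2808  0.028 ]
side [184 295  26  34 232] [ 0.3805 -0.3087  0.028 ]
side [216 299  26  25 389] [ 0.4466 -0.3248  0.028 ]
```

View pics/s4.png

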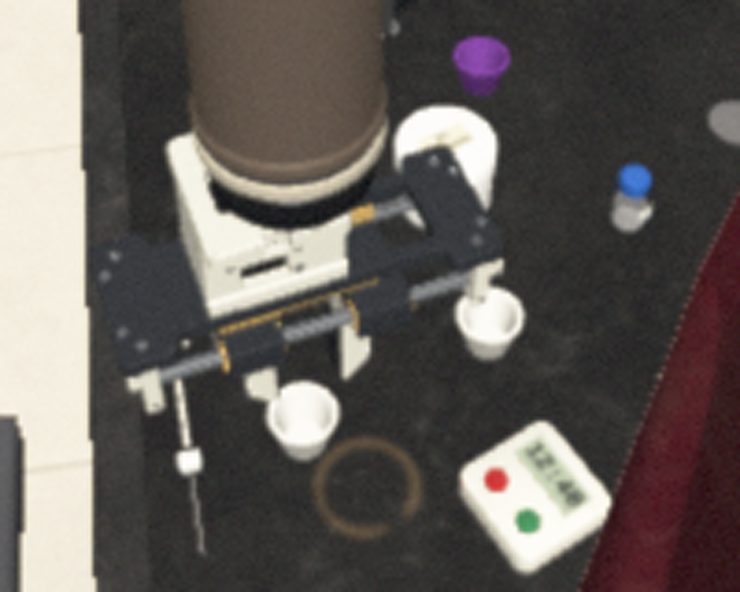

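```bash
python3 - <<'E'
from h import *
for n in("side","top"):
  c=get_calibration(n); T=np.linalg.inv(c["cam_to_world"])
  p=T@np.r_[get_obs()["eef_pos"],1]; u=c["fx"]*p[0]/p[2]+c["cx"],c["fy"]*p[1]/p[2]+c["cy"]; print(n,u,(u[0]-150)*3.7,(u[1]-200)*3.7)
E
python3 go.py .4500 -.3265 .004
```

```text
side (np.float64(231.71801168325317), np.float64(309.18767792102227)) 302.3566432280367 403.9944083077824
top (np.float64(386.99298698295104), np.float64(234.40352086144512)) 876.8740518369189 127.29302718734694
t 4.0 at [ 0.4512 -0.327   0.0366] w 0.0319 xyz cm [ 0.07 -0.11  3.26] n 0.7 twist [ 0.1 -0.   0.1] F [0.4 0.1 0.5] q [ 0.12  0.56  0.59  1.94 -0.45  0.76  1.16]
```

```bash
python3 -m pendant '[{"jaw":0.3,"xyz":[0,0,-1],"twist":[0,0,0]},{"jaw":0.3,"xyz":[0,-0.1,-1],"twist":[0,0,0]},{"jaw":0.3,"xyz":[0,-0.1,-1],"twist":[0,0,0]},{"jaw":0.3,"xyz":[0,-0.1,1],"twist":[0,0,0]},{"jaw":0.3,"xyz":[0,-0.1,3],"twist":[0,0,0]},{"jaw":0.3,"xyz":[0,-0.1,3],"twist":[0,0,0]}]'; python3 -m pendant '[{"jaw":-1,"xyz":[0,0,0],"twist":[0,0,0]},{"jaw":-1,"xyz":[0,0,0],"twist":[0,0,0]},{"jaw":-1,"xyz":[0,0,0],"twist":[0,0,0]},{"jaw":-1,"xyz":[0,0,0],"twist":[0,0,0]}]' 20;python3 go.py .4500 -.3265 .004; python3 - <<'E'
from h import *
cv2.imwrite("pics/w5.png",read_camera("wrist")[:,:,::-1])
E
```

```text
time_s: 4.6
eef_pos: [0.4487, -0.326, 0.0045]
tcp_rot: [-0.002, 0.635, 0.772, 0.0]
wrist_force: [-0.2, -0.6, 0.0]
width: 0.0597
time_s: 5.0
eef_pos: [0.4491, -0.3262, 0.0051]
tcp_rot: [-0.001, 0.635, 0.772, 0.001]
wrist_force: [0.3, -0.8, -0.2]
width: 0.0323
t 5.0 at [ 0.4491 -0.3262  0.0051] w 0.0323 xyz cm [-0.05  0.08  0.11] n 0.0 twist [-0.  -0.2  0.2] F [ 0.3 -0.8 -0.2] q [ 0.15  0.61  0.56  1.97 -0.49  0.7   1.19]
```

View pics/w5.png

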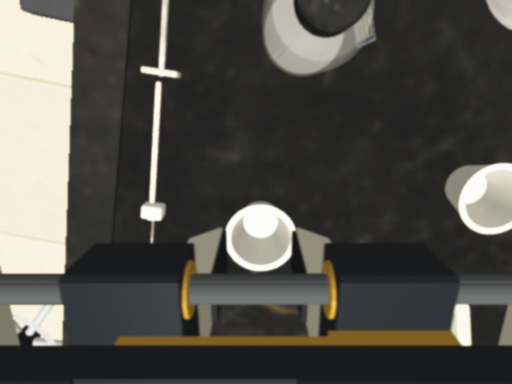

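```bash
python3 -m pendant '[{"jaw":-1,"xyz":[0,0,-0.5],"twist":[0,0,0]},{"jaw":-1,"xyz":[0,0,-1],"twist":[0,0,0]},{"jaw":-1,"xyz":[0,0,-1.5],"twist":[0,0,0]},{"jaw":-1,"xyz":[0,0,-2],"twist":[0,0,0]},{"jaw":-1,"xyz":[0,0,-2],"twist":[0,0,0]}]' 20;python3 go.py .4500 -.3265 .004; python3 - <<'E'
from h import *
cv2.imwrite("pics/w6.png",read_camera("wrist")[:,:,::-1])
s=read_camera("side")[:,:,::-1]
cv2.imwrite("pics/s6.png",cv2.resize(s[250:350,170:290],None,fx=6,fy=6,interpolation=cv2.INTER_CUBIC))
E
```

```text
time_s: 5.55
eef_pos: [0.4495, -0.3265, 0.0259]
tcp_rot: [-0.001, 0.635, 0.772, 0.001]
wrist_force: [-0.0, -1.0, 0.3]
width: 0.0006
t 5.55 at [ 0.4495 -0.3265  0.0259] w 0.0006 xyz cm [-0.01  0.04  2.19] n 0.4 twist [ 0.  -0.1  0.2] F [-0.  -1.   0.3] q [ 0.13  0.58  0.58  1.95 -0.46  0.74  1.17]
```

View pics/w6.png

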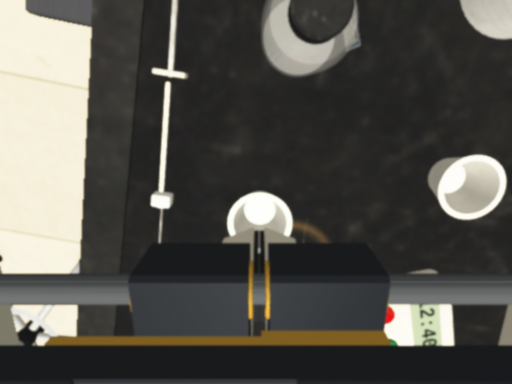

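View pics/s6.png

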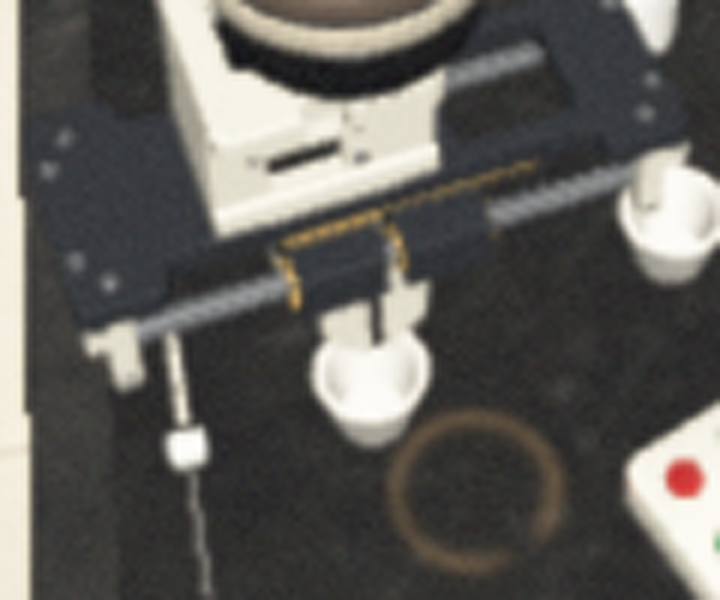

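```bash
python3 - <<'E'
from h import *
o=get_obs();print(o["eef_pos"])
for z in (.02,.03,.04,.05,.06): print(z,ray("wrist",(259,238),z).round(4),ray("side",(232.5,307),z).round(4))
s=read_camera("top")[:,:,::-1]
cv2.imwrite("pics/t6.png",cv2.resize(s[190:270,330:430],None,fx=7,fy=7,interpolation=cv2.INTER_CUBIC))
w=cv2.imread("pics/w6.png")
cv2.imwrite("pics/w6z.png",cv2.resize(w[180:280,180:340],None,fx=5,fy=5,interpolation=cv2.INTER_CUBIC))
E
```

```text
[ 0.44922685 -0.32617674  0.02522194]
0.02 [ 0.4519 -0.3381  0.02  ] [ 0.4544 -0.3119  0.02  ]
0.03 [ 0.451  -0.3336  0.03  ] [ 0.4538 -0.3182  0.03  ]
0.04 [ 0.4501 -0.3291  0.04  ] [ 0.4533 -0.3244  0.04  ]
0.05 [ 0.4492 -0.3246  0.05  ] [ 0.4527 -0.3307  0.05  ]
0.06 [ 0.4483 -0.3202  0.06  ] [ 0.4521 -0.3369  0.06  ]
```

View pics/w6z.png

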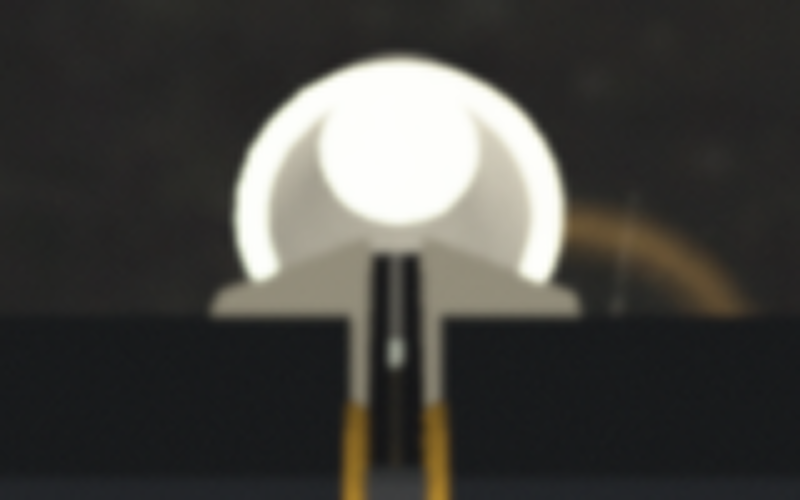

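View pics/t6.png

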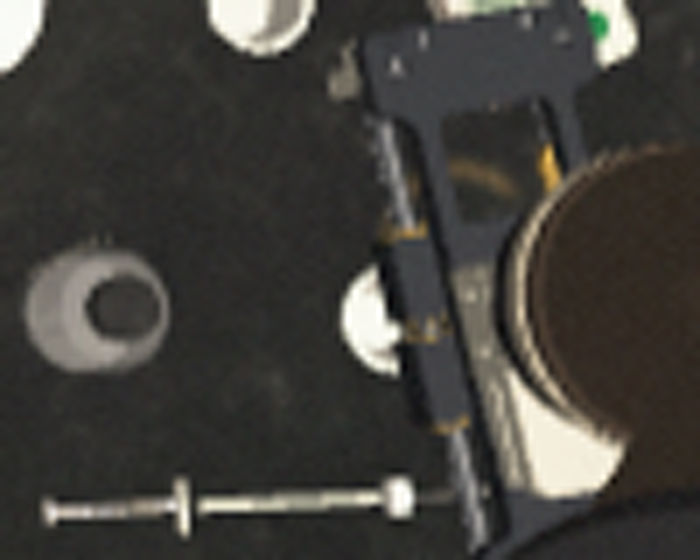

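```bash
python3 -m pendant '[{"jaw":-1,"xyz":[0,0,-3],"twist":[0,0,0]},{"jaw":-0.5,"xyz":[0,0,-6],"twist":[0,0,0]},{"jaw":0.3,"xyz":[0,0,-6],"twist":[0,0,0]},{"jaw":0.3,"xyz":[0,0,-6],"twist":[0,0,0]},{"jaw":0.3,"xyz":[0,0,-6],"twist":[0,0,0]},{"jaw":0.3,"xyz":[0,0,-6],"twist":[0,0,0]}]' 20;python3 go.py .4500 -.3265 .004; python3 - <<'E'
from h import *
w=read_camera("wrist")[:,:,::-1].copy()
s=read_camera("side")[:,:,::-1].copy()
o=get_obs()
q=o["tcp_rot"]; M=R.from_quat([q[1],q[2],q[3],q[0]]).as_matrix(); hw=o["width"]/2
for n,im in(("wrist",w),("side",s)):
  c=get_calibration(n); T=np.linalg.inv(c["cam_to_world"])
  for k,col in ((0,(0,0,255)),(-.019,(0,255,0)),(-.04,(255,0,0))):
    for sg in (-1,1):
      for xx in (-.0095,.0095):
        p=T@np.r_[o["eef_pos"]+M@[xx,sg*hw,k],1]; u=(int(round(c["fx"]*p[0]/p[2]+c["cx"])),int(round(c["fy"]*p[1]/p[2]+c["cy"])))
        cv2.circle(im,u,1,col,-1)
cv2.imwrite("pics/w7.png",w[150:300])
cv2.imwrite("pics/s7.png",cv2.resize(s[230:340,170:290],None,fx=5,fy=5,interpolation=cv2.INTER_CUBIC))
E
```

```text
time_s: 6.3
eef_pos: [0.4485, -0.3258, 0.084]
tcp_rot: [-0.002, 0.635, 0.773, 0.0]
wrist_force: [-0.2, 0.9, 0.6]
width: 0.0357
t 6.3 at [ 0.4485 -0.3258  0.084 ] w 0.0357 xyz cm [-0.13  0.15  8.  ] n 1.6 twist [-0.1 -0.2  0.2] F [-0.2  0.9  0.6] q [ 0.08  0.5   0.64  1.91 -0.39  0.86  1.11]
```

View pics/w7.png

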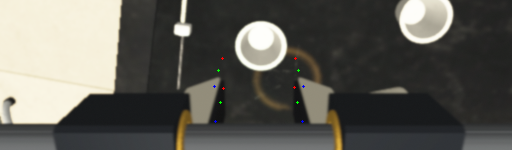

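View pics/s7.png

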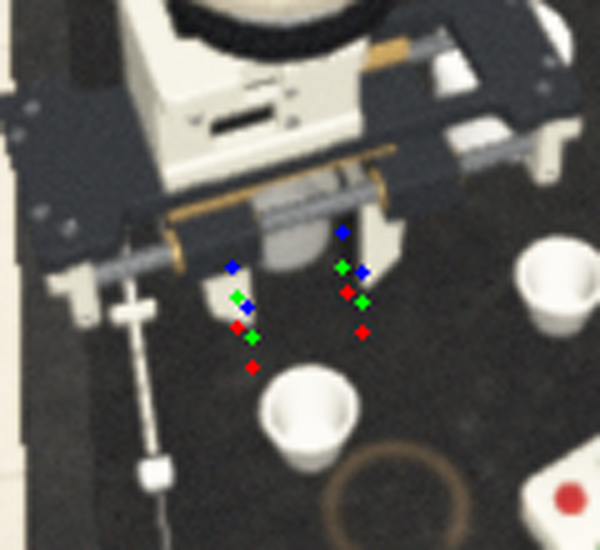

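```bash
python3 -m pendant '[{"jaw":0.3,"xyz":[-0.1,0.1,3],"twist":[0,0,0]},{"jaw":0.3,"xyz":[-0.1,0.1,6],"twist":[0,0,0]},{"jaw":0.3,"xyz":[-0.1,0.1,8],"twist":[0,0,0]},{"jaw":0.3,"xyz":[-0.1,0.1,8],"twist":[0,0,0]}]' ;python3 -m pendant '[{"jaw":0.3,"xyz":[0,0,0.3],"twist":[0,0,0]},{"jaw":0.3,"xyz":[0,0,0.5],"twist":[0,0,0]},{"jaw":0.3,"xyz":[0,0,0.5],"twist":[0,0,0]}]';python3 go.py .4500 -.3265 .004
```

```text
time_s: 6.8
eef_pos: [0.4477, -0.3252, 0.0016]
tcp_rot: [-0.005, 0.635, 0.772, -0.0]
wrist_force: [1.0, -0.4, -0.2]
width: 0.0596
time_s: 7.1
eef_pos: [0.448, -0.3254, -0.0029]
tcp_rot: [-0.004, 0.635, 0.772, -0.0]
wrist_force: [-0.2, -0.5, -0.6]
width: 0.0596
t 7.1 at [ 0.448  -0.3254 -0.0029] w 0.0596 xyz cm [-0.14  0.17 -0.69] n 0.1 twist [-0.3 -0.4  0.1] F [-0.2 -0.5 -0.6] q [ 0.15  0.62  0.55  1.97 -0.5   0.7   1.2 ]
```

```bash
python3 -m pendant '[{"jaw":0.3,"xyz":[-0.1,0.1,0.3],"twist":[-0.3,-0.4,0]},{"jaw":0.3,"xyz":[-0.1,0.1,0.5],"twist":[-0.3,-0.4,0]},{"jaw":0.3,"xyz":[-0.1,0.1,0.5],"twist":[-0.3,-0.4,0]}]';python3 -m pendant '[{"jaw":0.3,"xyz":[0,0,0.2],"twist":[0,0,0]},{"jaw":0.3,"xyz":[0,0,0.4],"twist":[0,0,0]},{"jaw":0.3,"xyz":[0,0,0.4],"twist":[0,0,0]}]';python3 go.py .4500 -.3265 .004; python3 - <<'E'
from h import *
w=read_camera("wrist")[:,:,::-1].copy()
s=read_camera("side")[:,:,::-1].copy()
cv2.imwrite("pics/w8.png",w[150:300])
cv2.imwrite("pics/s8.png",cv2.resize(s[230:350,160:300],None,fx=5,fy=5,interpolation=cv2.INTER_CUBIC))
E
```

```text
time_s: 7.4
eef_pos: [0.4492, -0.326, -0.0079]
tcp_rot: [0.0, 0.635, 0.772, -0.0]
wrist_force: [-0.2, 0.6, -0.4]
width: 0.0597
time_s: 7.7
eef_pos: [0.4491, -0.3259, -0.0121]
tcp_rot: [0.0, 0.635, 0.772, -0.0]
wrist_force: [0.3, -0.2, -0.6]
width: 0.0595
t 7.7 at [ 0.4491 -0.3259 -0.0121] w 0.0595 xyz cm [-0.08  0.08 -1.61] n 0.3 twist [-0.   0.   0.2] F [ 0.3 -0.2 -0.6] q [ 0.16  0.63  0.54  1.98 -0.51  0.67  1.21]
```

View pics/s8.png

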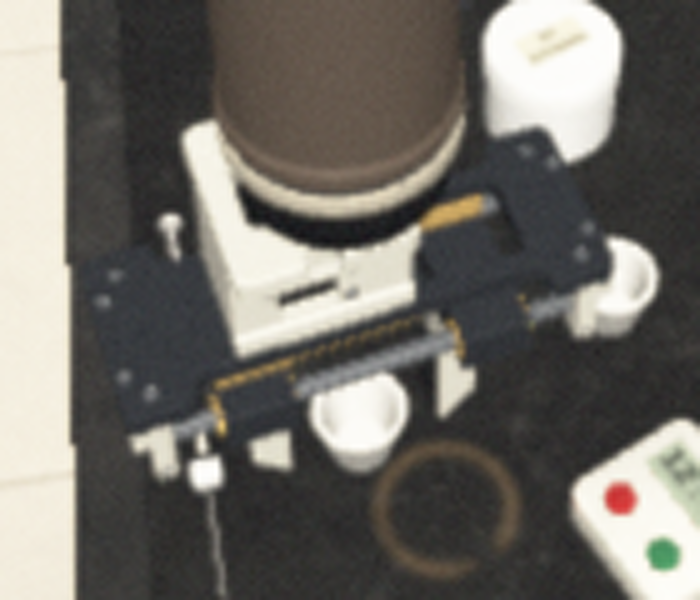

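```bash
python3 -m pendant '[{"jaw":0.3,"xyz":[-0.1,0.1,0.2],"twist":[0,0,0]},{"jaw":0.3,"xyz":[-0.1,0.1,0.3],"twist":[0,0,0]},{"jaw":0.3,"xyz":[-0.1,0.1,0.3],"twist":[0,0,0]}]';python3 -m pendant '[{"jaw":0.3,"xyz":[0,0,0.2],"twist":[0,0,0]},{"jaw":0.3,"xyz":[0,0,0.2],"twist":[0,0,0]}]';python3 -m pendant '[{"jaw":0.3,"xyz":[0,0,0.2],"twist":[0,0,0]},{"jaw":0.3,"xyz":[0,0,0.2],"twist":[0,0,0]}]'; python3 - <<'E'
from h import *
w=read_camera("wrist")[:,:,::-1].copy()
cv2.imwrite("pics/w9.png",w[150:300])
E
```

```text
time_s: 8.1
eef_pos: [0.4503, -0.3267, -0.0151]
tcp_rot: [0.0, 0.635, 0.772, -0.0]
wrist_force: [-0.3, 0.4, 0.2]
width: 0.0593
time_s: 8.3
eef_pos: [0.4501, -0.3266, -0.0174]
tcp_rot: [-0.0, 0.635, 0.772, -0.0]
wrist_force: [-0.0, -0.8, 0.8]
width: 0.0597
time_s: 8.5
eef_pos: [0.4499, -0.3265, -0.0197]
tcp_rot: [-0.0, 0.635, 0.773, -0.0]
wrist_force: [-0.3, 1.0, -0.2]
width: 0.0598
```

View pics/w9.png

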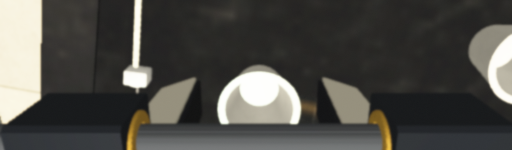

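```bash
python3 -m pendant '[{"jaw":-1,"xyz":[0,0,0],"twist":[0,0,0]},{"jaw":-1,"xyz":[0,0,0],"twist":[0,0,0]},{"jaw":-1,"xyz":[0,0,0],"twist":[0,0,0]},{"jaw":-1,"xyz":[0,0,0],"twist":[0,0,0]}]' 15;python3 -m pendant '[{"jaw":-1,"xyz":[0,0,-1],"twist":[0,0,0]},{"jaw":-1,"xyz":[0,0,-2],"twist":[0,0,0]},{"jaw":-1,"xyz":[0,0,-3],"twist":[0,0,0]},{"jaw":-1,"xyz":[0,0,-3],"twist":[0,0,0]}]' ; python3 - <<'E'
from h import *
w=read_camera("wrist")[:,:,::-1].copy()
s=read_camera("side")[:,:,::-1].copy()
cv2.imwrite("pics/s10.png",cv2.resize(s[230:350,160:300],None,fx=5,fy=5,interpolation=cv2.INTER_CUBIC))
cv2.imwrite("pics/w10.png",w[150:300])
E
```

```text
time_s: 8.95
eef_pos: [0.45, -0.3266, -0.0195]
tcp_rot: [-0.0, 0.635, 0.772, -0.0]
wrist_force: [-0.1, -0.9, -0.1]
width: 0.0361
time_s: 9.35
eef_pos: [0.451, -0.3273, 0.0124]
tcp_rot: [0.001, 0.635, 0.772, 0.0]
wrist_force: [-0.3, -0.7, -0.5]
width: 0.0359
```

View pics/w10.png

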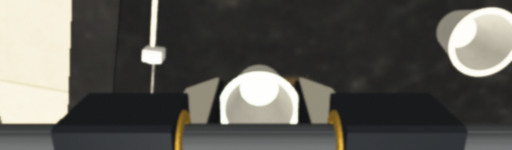

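View pics/s10.png

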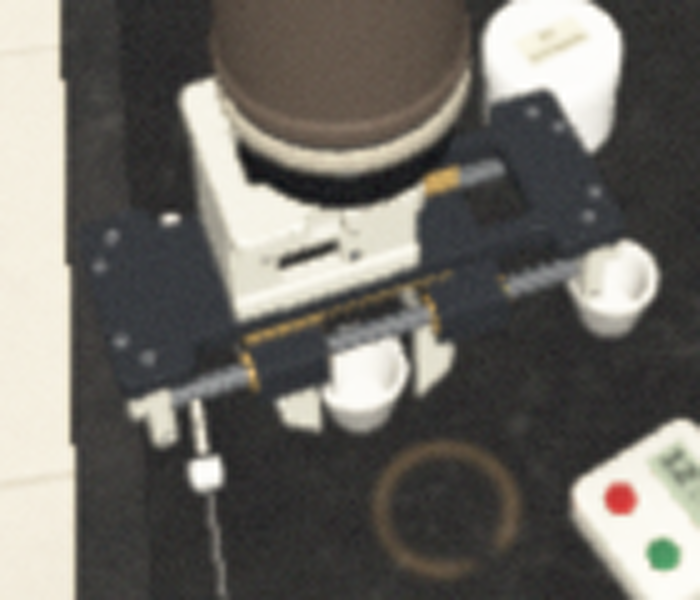

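```bash
python3 go.py .5137 .0244 .10
```

```text
t 9.45 at [ 0.4504 -0.3266  0.011 ] w 0.0362 xyz cm [33.21 13.01 -8.91] n 7.4 twist [0.  0.  0.2] F [-0.3 -0.5 -0.3] q [ 0.14  0.6   0.57  1.96 -0.48  0.71  1.19]
```

```bash
python3 -m pendant '[{"jaw":-1,"xyz":[0,0,-3],"twist":[0,0,0]},{"jaw":-1,"xyz":[1,0,-6],"twist":[0,0,0]},{"jaw":-1,"xyz":[4,1,-9],"twist":[0,0,0]},{"jaw":-1,"xyz":[8,3,-9],"twist":[0,0,0]},{"jaw":-1,"xyz":[12,5,-9],"twist":[0,0,0]},{"jaw":-1,"xyz":[16,6.5,-9],"twist":[0,0,0]},{"jaw":-1,"xyz":[20,8,-9],"twist":[0,0,0]},{"jaw":-1,"xyz":[24,9.5,-9],"twist":[0,0,0]}]';python3 go.py .5137 .0244 .05
```

```text
time_s: 10.25
eef_pos: [0.497, -0.0709, 0.1007]
tcp_rot: [0.0, 0.635, 0.773, -0.0]
wrist_force: [0.5, -0.2, -0.2]
width: 0.036
t 10.25 at [ 0.497  -0.0709  0.1007] w 0.036 xyz cm [9.02 3.49 5.07] n 2.2 twist [0.  0.  0.2] F [ 0.5 -0.2 -0.2] q [-0.48  0.39  0.68  2.02 -0.33  0.83  0.59]
```

```bash
python3 -m pendant '[{"jaw":-1,"xyz":[4,1.5,0],"twist":[0,0,0]},{"jaw":-1,"xyz":[8,3,0],"twist":[0,0,0]},{"jaw":-1,"xyz":[9.2,3.5,2],"twist":[0,0,0]},{"jaw":-1,"xyz":[9.2,3.5,5],"twist":[0,0,0]},{"jaw":-1,"xyz":[9.2,3.5,5],"twist":[0,0,0]}]';python3 go.py .5137 .0244 -.0145;python3 - <<'E'
from h import *
w=read_camera("wrist")[:,:,::-1].copy()
cv2.imwrite("pics/w11.png",w[:300])
E
```

```text
time_s: 10.75
eef_pos: [0.5107, 0.0268, 0.0479]
tcp_rot: [-0.002, 0.634, 0.773, -0.002]
wrist_force: [-0.7, -0.2, 0.1]
width: 0.0361
t 10.75 at [0.5107 0.0268 0.0479] w 0.0361 xyz cm [-0.3   0.28  6.23] n 1.2 twist [-0.3  0.   0.3] F [-0.7 -0.2  0.1] q [-0.6   0.49  0.61  2.04 -0.41  0.74  0.46]
```

View pics/w11.png

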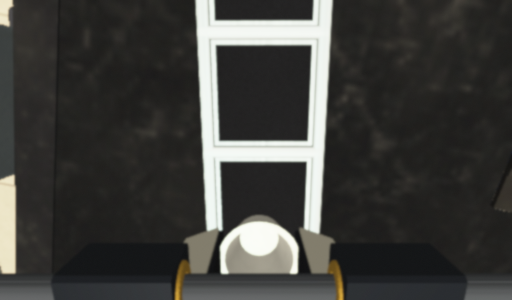

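```bash
python3 -m pendant '[{"jaw":-1,"xyz":[-0.2,0.2,2],"twist":[-0.3,0,0.3]},{"jaw":-1,"xyz":[-0.3,0.3,4],"twist":[-0.3,0,0.3]},{"jaw":-1,"xyz":[-0.3,0.3,5.5],"twist":[-0.3,0,0.3]},{"jaw":-1,"xyz":[-0.3,0.3,6.0],"twist":[-0.3,0,0.3]},{"jaw":-1,"xyz":[-0.3,0.3,6.0],"twist":[-0.3,0,0.3]}]';python3 go.py .5137 .0244 -.0145
```

```text
time_s: 11.3
eef_pos: [0.5152, 0.0228, -0.01]
tcp_rot: [0.001, 0.637, 0.771, 0.0]
wrist_force: [0.1, 0.4, 0.6]
width: 0.0365
t 11.3 at [ 0.5152  0.0228 -0.01  ] w 0.0365 xyz cm [ 0.18 -0.12  0.45] n 0.1 twist [ 0.1  0.  -0.2] F [0.1 0.4 0.6] q [-0.53  0.58  0.53  2.07 -0.5   0.61  0.54]
```

```bash
python3 -m pendant '[{"jaw":-1,"xyz":[0.1,-0.1,0.2],"twist":[0,0,0]},{"jaw":-1,"xyz":[0.1,-0.1,0.4],"twist":[0,0,0]},{"jaw":-1,"xyz":[0.1,-0.1,0.4],"twist":[0,0,0]}]';python3 -m pendant '[{"jaw":-0.05,"xyz":[0,0,0],"twist":[0,0,0]},{"jaw":-0.05,"xyz":[0,0,0],"twist":[0,0,0]},{"jaw":-0.05,"xyz":[0,0,0],"twist":[0,0,0]}]';python3 - <<'E'
from h import *
w=read_camera("wrist")[:,:,::-1].copy()
s=read_camera("side")[:,:,::-1].copy()
cv2.imwrite("pics/s12.png",cv2.resize(s[120:240,160:300],None,fx=5,fy=5,interpolation=cv2.INTER_CUBIC))
cv2.imwrite("pics/w12.png",w[:300])
E
```

```text
time_s: 11.6
eef_pos: [0.5142, 0.0238, -0.0136]
tcp_rot: [0.001, 0.637, 0.771, 0.001]
wrist_force: [0.0, 0.2, -0.1]
width: 0.0361
time_s: 11.9
eef_pos: [0.5144, 0.0238, -0.0134]
tcp_rot: [0.001, 0.637, 0.771, 0.001]
wrist_force: [-1.5, -0.5, -0.2]
width: 0.0433
```

View pics/w12.png

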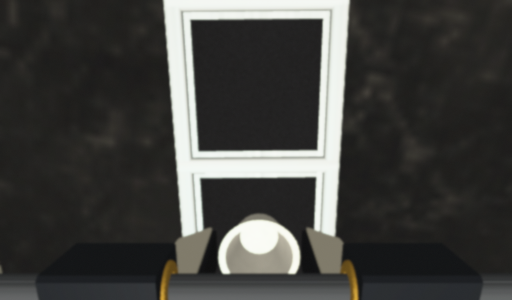

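View pics/s12.png

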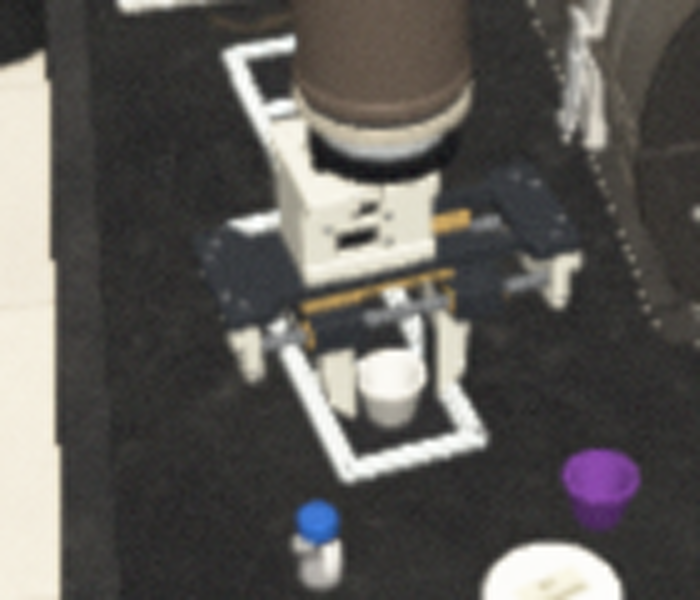

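```bash
python3 -m pendant '[{"jaw":-0.02,"xyz":[0,0,-0.5],"twist":[0,0,0]},{"jaw":0,"xyz":[0,0,-2],"twist":[0,0,0]},{"jaw":0.2,"xyz":[0,0,-5],"twist":[0,0,0]},{"jaw":0.3,"xyz":[0,0,-8],"twist":[0,0,0]},{"jaw":0.3,"xyz":[0,0,-10],"twist":[0,0,0]}]';python3 go.py .567 -.28 .085
```

```text
time_s: 12.5
eef_pos: [0.5146, 0.0235, 0.0886]
tcp_rot: [0.001, 0.638, 0.77, 0.001]
wrist_force: [1.0, 1.0, -0.1]
width: 0.0586
t 12.5 at [0.5146 0.0235 0.0886] w 0.0586 xyz cm [-30.8   -0.54   0.37] n 6.2 twist [ 0.2  0.  -0.2] F [ 1.   1.  -0.1] q [-0.64  0.43  0.66  2.01 -0.36  0.82  0.42]
```

```bash
python3 -m pendant '[{"jaw":0.3,"xyz":[-5,0,0],"twist":[0,0,0]},{"jaw":0.3,"xyz":[-10,0,0],"twist":[0,0,0]},{"jaw":0.3,"xyz":[-15,0,0],"twist":[0,0,0]},{"jaw":0.3,"xyz":[-20,-0.5,0],"twist":[0,0,0]},{"jaw":0.3,"xyz":[-25,-0.5,0],"twist":[0,0,0]},{"jaw":0.3,"xyz":[-29,-0.5,0],"twist":[0,0,0]},{"jaw":0.3,"xyz":[-30.8,-0.5,0.4],"twist":[0,0,0]},{"jaw":0.3,"xyz":[-30.8,-0.5,0.4],"twist":[0,0,0]}]';python3 - <<'E'
from h import *
w=read_camera("wrist")
for b,st,ce in blobs(masks(w)["white"],300):
    c=(st[0]+st[2]/2-.5,st[1]+st[3]/2-.5); x=ray("wrist",c,.028)
    if abs(x[0]-.567)<.03 and abs(x[1]+.28)<.03: print(st,x.round(4))
cv2.imwrite("pics/w13.png",w[:,:,::-1])
E
python3 go.py .567 -.28 .0
```

```text
time_s: 13.3
eef_pos: [0.5664, -0.2841, 0.0848]
tcp_rot: [0.002, 0.639, 0.769, 0.0]
wrist_force: [0.0, -0.9, -0.2]
width: 0.0595
[ 234  164   53   51 2106] [ 0.567  -0.2763  0.028 ]
t 13.35 at [ 0.5666 -0.2814  0.0846] w 0.0595 xyz cm [0.14 0.04 8.46] n 1.7 twist [ 0.1  0.1 -0.4] F [-0.   1.2 -0.1] q [-0.03  0.61  0.62  1.72 -0.42  0.95  0.95]
```

View pics/w13.png

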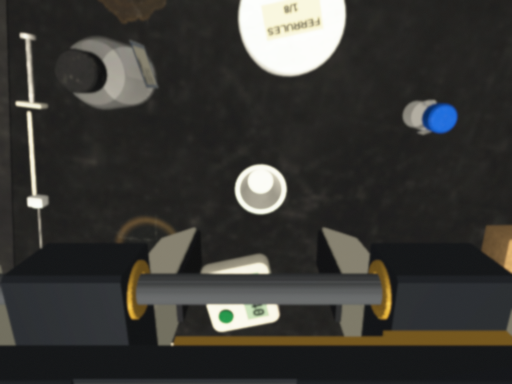

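```bash
python3 -m pendant '[{"jaw":0.3,"xyz":[0.1,0,3],"twist":[0,0,0]},{"jaw":0.3,"xyz":[0.2,0,6],"twist":[0,0,0]},{"jaw":0.3,"xyz":[0.2,0,9],"twist":[0.1,0,0]},{"jaw":0.3,"xyz":[0.2,0,9.5],"twist":[0.1,0.1,0]},{"jaw":0.3,"xyz":[0.2,0,9.5],"twist":[0.1,0.1,0]}]';python3 go.py .567 -.279 -.0195
```

```text
time_s: 13.85
eef_pos: [0.5662, -0.278, -0.0106]
tcp_rot: [-0.001, 0.638, 0.77, 0.001]
wrist_force: [-0.2, -0.2, 0.0]
width: 0.0598
t 13.85 at [ 0.5662 -0.278  -0.0106] w 0.0598 xyz cm [-0.12  0.06  0.89] n 0.2 twist [-0.  -0.1 -0.3] F [-0.2 -0.2  0. ] q [ 0.02  0.72  0.54  1.78 -0.51  0.78  1.01]
```

```bash
python3 -m pendant '[{"jaw":0.3,"xyz":[-0.1,0,0.5],"twist":[0,0,0]},{"jaw":0.3,"xyz":[-0.1,0,0.9],"twist":[0,0,0]},{"jaw":-1,"xyz":[-0.1,0,0.9],"twist":[0,0,0]},{"jaw":-1,"xyz":[-0.1,0,0.9],"twist":[0,0,0]},{"jaw":-1,"xyz":[-0.1,0,0.9],"twist":[0,0,0]},{"jaw":-1,"xyz":[-0.1,0,0.9],"twist":[0,0,0]}]' 15;python3 go.py .567 -.279 -.0195; python3 -m pendant '[{"jaw":-1,"xyz":[0,0,-1.5],"twist":[0,0,0]},{"jaw":-1,"xyz":[0,0,-4],"twist":[0,0,0]},{"jaw":-1,"xyz":[0,0,-8],"twist":[0,0,0]},{"jaw":-1,"xyz":[0,0,-12],"twist":[0,0,0]},{"jaw":-1,"xyz":[0,0,-12],"twist":[0,0,0]}]' 15;python3 go.py .4987 .0985 .1
```

```text
time_s: 14.45
eef_pos: [0.5666, -0.2791, -0.0192]
tcp_rot: [-0.001, 0.638, 0.77, 0.001]
wrist_force: [0.1, 0.6, 1.6]
width: 0.0369
t 14.45 at [ 0.5666 -0.2791 -0.0192] w 0.0369 xyz cm [0.   0.04 0.03] n 0.0 twist [-0.  -0.1 -0.3] F [0.1 0.6 1.6] q [ 0.03  0.74  0.54  1.78 -0.52  0.77  1.02]
time_s: 14.95
eef_pos: [0.5695, -0.2818, 0.1074]
tcp_rot: [0.004, 0.638, 0.77, 0.002]
wrist_force: [0.7, -0.8, -0.9]
width: 0.0365
t 14.95 at [ 0.5695 -0.2818  0.1074] w 0.0365 xyz cm [38.69  0.07  0.61] n 7.7 twist [ 0.4  0.2 -0.3] F [ 0.7 -0.8 -0.9] q [-0.04  0.59  0.64  1.69 -0.41  0.99  0.93]
```

```bash
python3 -m pendant '[{"jaw":-1,"xyz":[4,-1.5,0],"twist":[0,0,0]},{"jaw":-1,"xyz":[8.5,-3,0],"twist":[0,0,0]},{"jaw":-1,"xyz":[13,-4,0],"twist":[0,0,0]},{"jaw":-1,"xyz":[17.5,-4,0],"twist":[0,0,0]},{"jaw":-1,"xyz":[22,-4,0],"twist":[0,0,0]},{"jaw":-1,"xyz":[26.5,-3,0],"twist":[0,0,0]},{"jaw":-1,"xyz":[31,-2,0],"twist":[0,0,0]},{"jaw":-1,"xyz":[35,-1,0],"twist":[0,0,0]}]';python3 go.py .4987 .0985 .05
```

```text
time_s: 15.75
eef_pos: [0.4945, 0.0627, 0.1068]
tcp_rot: [0.004, 0.638, 0.77, 0.002]
wrist_force: [0.9, 0.4, 0.7]
width: 0.0368
t 15.75 at [0.4945 0.0627 0.1068] w 0.0368 xyz cm [3.46 1.03 5.67] n 1.3 twist [ 0.5  0.1 -0.3] F [0.9 0.4 0.7] q [-0.75  0.37  0.68  2.03 -0.31  0.83  0.29]
```

```bash
python3 -m pendant '[{"jaw":-1,"xyz":[3,0.7,1],"twist":[0,0,0]},{"jaw":-1,"xyz":[4,0.8,3],"twist":[0,0,0]},{"jaw":-1,"xyz":[4,0.8,5],"twist":[0,0,0]},{"jaw":-1,"xyz":[4,0.8,5],"twist":[0,0,0]}]';python3 go.py .4987 .0985 -.0135
```

```text
time_s: 16.15
eef_pos: [0.4936, 0.1035, 0.0553]
tcp_rot: [0.003, 0.638, 0.77, 0.001]
wrist_force: [-0.5, -0.9, -0.2]
width: 0.0369
t 16.15 at [0.4936 0.1035 0.0553] w 0.0369 xyz cm [-0.56  0.37  6.88] n 1.4 twist [ 0.3  0.2 -0.3] F [-0.5 -0.9 -0.2] q [-0.77  0.46  0.61  2.06 -0.39  0.73  0.28]
```

```bash
python3 -m pendant '[{"jaw":-1,"xyz":[-0.3,0.2,2],"twist":[0.3,0.2,0]},{"jaw":-1,"xyz":[-0.5,0.4,4],"twist":[0.3,0.2,0]},{"jaw":-1,"xyz":[-0.5,0.4,6],"twist":[0.3,0.2,0]},{"jaw":-1,"xyz":[-0.5,0.4,6.3],"twist":[0.3,0.2,0]},{"jaw":-1,"xyz":[-0.5,0.4,6.3],"twist":[0.3,0.2,0]}]';python3 go.py .4987 .0985 -.0145;python3 - <<'E'
from h import *
w=read_camera("wrist")[:,:,::-1].copy()
cv2.imwrite("pics/w14.png",w[:300])
E
```

```text
time_s: 16.65
eef_pos: [0.499, 0.0986, -0.007]
tcp_rot: [-0.0, 0.638, 0.77, -0.0]
wrist_force: [-0.1, -0.0, -0.4]
width: 0.0363
t 16.65 at [ 0.499   0.0986 -0.007 ] w 0.0363 xyz cm [-0.01 -0.03  0.75] n 0.1 twist [-0.  -0.  -0.3] F [-0.1 -0.  -0.4] q [-0.68  0.57  0.52  2.09 -0.49  0.61  0.37]
```

View pics/w14.png

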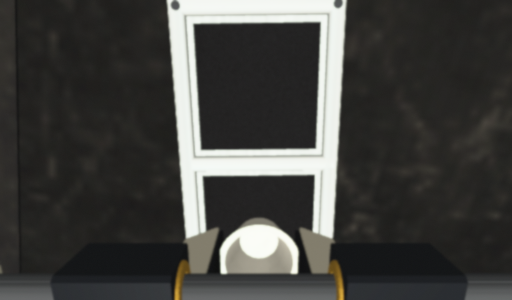

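```bash
python3 -m pendant '[{"jaw":-1,"xyz":[0,0,0.4],"twist":[0,0,0]},{"jaw":-1,"xyz":[0,0,0.7],"twist":[0,0,0]},{"jaw":-1,"xyz":[0,0,0.7],"twist":[0,0,0]},{"jaw":-0.05,"xyz":[0,0,0.7],"twist":[0,0,0]},{"jaw":-0.05,"xyz":[0,0,0.7],"twist":[0,0,0]},{"jaw":-0.05,"xyz":[0,0,0.7],"twist":[0,0,0]}]';python3 go.py .4987 .0985 -.0145; python3 -m pendant '[{"jaw":-0.02,"xyz":[0,0,-0.5],"twist":[0,0,0]},{"jaw":0,"xyz":[0,0,-2],"twist":[0,0,0]},{"jaw":0.2,"xyz":[0,0,-5],"twist":[0,0,0]},{"jaw":0.3,"xyz":[0,0,-9],"twist":[0,0,0]},{"jaw":0.3,"xyz":[0,0,-11],"twist":[0,0,0]}]';python3 go.py .462 -.09 .085;python3 - <<'E'
from h import *
s=read_camera("side")[:,:,::-1].copy()
cv2.imwrite("pics/s14.png",cv2.resize(s[120:260,160:300],None,fx=4,fy=4,interpolation=cv2.INTER_CUBIC))
E
```

```text
time_s: 17.3
eef_pos: [0.4995, 0.0989, -0.0135]
tcp_rot: [-0.0, 0.638, 0.77, 0.0]
wrist_force: [0.7, -0.1, -0.4]
width: 0.0435
t 17.3 at [ 0.4995  0.0989 -0.0135] w 0.0435 xyz cm [-0.02 -0.09  0.1 ] n 0.0 twist [ 0.  -0.  -0.3] F [ 0.7 -0.1 -0.4] q [-0.67  0.58  0.51  2.09 -0.5   0.59  0.38]
time_s: 17.8
eef_pos: [0.5006, 0.0986, 0.0994]
tcp_rot: [0.001, 0.638, 0.77, 0.001]
wrist_force: [0.2, -0.1, -0.3]
width: 0.0589
t 17.8 at [0.5006 0.0986 0.0994] w 0.0589 xyz cm [-17.83  -7.29   1.4 ] n 3.9 twist [ 0.2 -0.  -0.3] F [ 0.2 -0.1 -0.3] q [-0.8   0.41  0.67  2.01 -0.34  0.83  0.24]
```

View pics/s14.png

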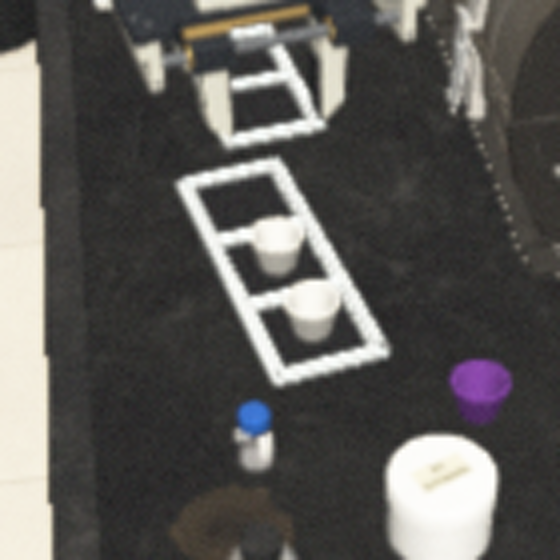

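```bash
python3 -m pendant '[{"jaw":0.3,"xyz":[-4.5,-1.8,0.3],"twist":[0,0,0]},{"jaw":0.3,"xyz":[-9,-3.6,0.7],"twist":[0,0,0]},{"jaw":0.3,"xyz":[-13.5,-5.4,1],"twist":[0,0,0]},{"jaw":0.3,"xyz":[-17.5,-7.3,1.4],"twist":[0.2,0,-0.3]},{"jaw":0.2,"xyz":[-17.8,-7.3,1.4],"twist":[0.2,0,-0.3]},{"jaw":0.2,"xyz":[-17.8,-7.3,1.4],"twist":[0.2,0,-0.3]}]';python3 go.py .462 -.0895 .03;python3 - <<'E'
from h import *
w=read_camera("wrist"); cv2.imwrite("pics/w15.png",w[:,:,::-1])
for b,st,ce in blobs(masks(w)["blue"],100): print(st,ce,ray("wrist",ce,.043).round(4))
E
```

```text
time_s: 18.45
eef_pos: [0.4629, -0.0906, 0.0868]
tcp_rot: [0.0, 0.638, 0.77, 0.002]
wrist_force: [0.6, 0.0, -0.7]
width: 0.0556
t 18.45 at [ 0.4629 -0.0906  0.0868] w 0.0556 xyz cm [ 0.12 -0.08  5.68] n 1.1 twist [ 0.2 -0.1 -0.2] F [ 0.6  0.  -0.7] q [-0.44  0.37  0.68  2.11 -0.33  0.77  0.64]
[245 179  28  29 628] [258.28980892 193.02707006] [ 0.4622 -0.0834  0.043 ]
```

View pics/w15.png

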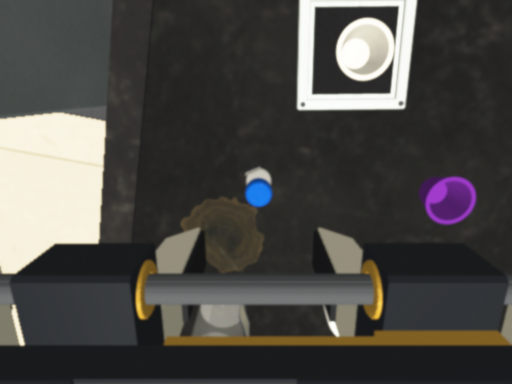

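```bash
python3 -m pendant '[{"jaw":0.2,"xyz":[0.2,-0.1,3],"twist":[0.2,0,-0.2]},{"jaw":0.2,"xyz":[0.3,-0.1,6],"twist":[0.2,0,-0.2]},{"jaw":0.2,"xyz":[0.3,-0.1,7.5],"twist":[0.2,0,-0.2]},{"jaw":0.2,"xyz":[0.3,-0.1,7.5],"twist":[0.2,0,-0.2]}]';python3 - <<'E'
from h import *
w=read_camera("wrist"); cv2.imwrite("pics/w16.png",w[:,:,::-1])
for b,st,ce in blobs(masks(w)["blue"],100): print(st,ce,ray("wrist",ce,.043).round(4))
E
python3 go.py .462 -.0875 -.010
```

```text
time_s: 18.9
eef_pos: [0.4609, -0.0841, 0.01]
tcp_rot: [-0.003, 0.634, 0.773, -0.001]
wrist_force: [-1.3, -1.0, -0.6]
width: 0.0553
[ 240  227   39   41 1253] [259.39505188 247.4972067 ] [ 0.4623 -0.0852  0.043 ]
t 18.95 at [ 0.4616 -0.0847  0.0111] w 0.0553 xyz cm [-0.29 -0.01  2.11] n 0.4 twist [-0.2 -0.2  0.2] F [ 0.3 -0.3  0.8] q [-0.35  0.49  0.57  2.17 -0.47  0.6   0.75]
```

View pics/w16.png

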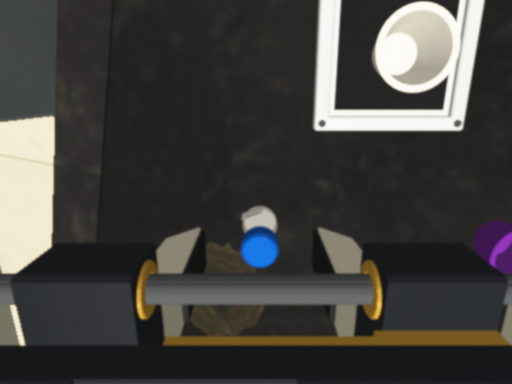

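```bash
python3 -m pendant '[{"jaw":0.2,"xyz":[-0.2,0,1.2],"twist":[-0.2,-0.2,0]},{"jaw":0.2,"xyz":[-0.2,0,2.1],"twist":[-0.2,-0.2,0]},{"jaw":0.2,"xyz":[-0.2,0,2.1],"twist":[-0.2,-0.2,0]}]';python3 go.py .462 -.0865 -.010;python3 -m pendant '[{"jaw":-1,"xyz":[0,0,0],"twist":[0,0,0]},{"jaw":-1,"xyz":[0,0,0],"twist":[0,0,0]},{"jaw":-1,"xyz":[0,0,0],"twist":[0,0,0]},{"jaw":-1,"xyz":[0,0,0],"twist":[0,0,0]},{"jaw":-1,"xyz":[0,0,0],"twist":[0,0,0]}]' 12; python3 -m pendant '[{"jaw":-1,"xyz":[0,0,-1],"twist":[0,0,0]},{"jaw":-1,"xyz":[0,0,-2],"twist":[0,0,0]},{"jaw":-1,"xyz":[0,0,-2],"twist":[0,0,0]}]';python3 - <<'E'
from h import *
w=read_camera("wrist"); cv2.imwrite("pics/w17.png",w[:300,:,::-1])
s=read_camera("side")[:,:,::-1].copy()
cv2.imwrite("pics/s17.png",cv2.resize(s[170:280,160:300],None,fx=5,fy=5,interpolation=cv2.INTER_CUBIC))
E
```

```text
time_s: 19.25
eef_pos: [0.462, -0.0859, -0.01]
tcp_rot: [0.0, 0.634, 0.773, 0.0]
wrist_force: [-0.9, -0.3, 0.2]
width: 0.0552
t 19.25 at [ 0.462  -0.0859 -0.01  ] w 0.0552 xyz cm [-0.06 -0.01  0.  ] n 0.0 twist [0.  0.  0.3] F [-0.9 -0.3  0.2] q [-0.32  0.53  0.53  2.18 -0.51  0.55  0.79]
time_s: 19.75
eef_pos: [0.4621, -0.0859, -0.0098]
tcp_rot: [0.0, 0.634, 0.773, 0.0]
wrist_force: [-0.0, 0.4, 0.9]
width: 0.0224
time_s: 20.05
eef_pos: [0.4631, -0.0861, 0.0117]
tcp_rot: [0.001, 0.634, 0.773, 0.001]
wrist_force: [0.5, -0.5, -0.8]
width: 0.0224
```

View pics/w17.png

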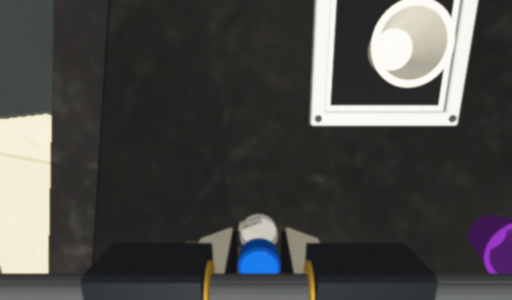

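View pics/s17.png

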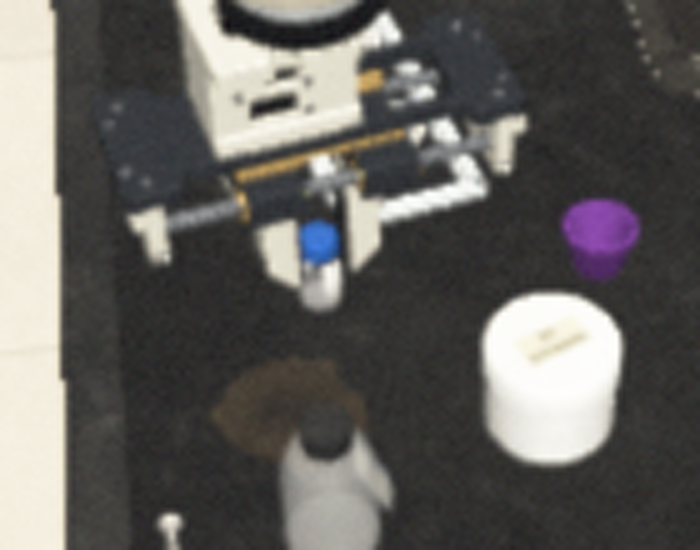

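```bash
python3 go.py .484 .173 .08
```

```text
t 20.15 at [ 0.4625 -0.0858  0.0107] w 0.0225 xyz cm [24.95  7.19 -6.93] n 5.4 twist [0.1 0.  0.3] F [-0.1 -0.1 -1.1] q [-0.35  0.49  0.57  2.17 -0.47  0.59  0.76]
```

```bash
python3 -m pendant '[{"jaw":-1,"xyz":[0,0,-3],"twist":[0,0,0]},{"jaw":-1,"xyz":[2,0.5,-6],"twist":[0,0,0]},{"jaw":-1,"xyz":[6,1.5,-7],"twist":[0,0,0]},{"jaw":-1,"xyz":[10,3,-7],"twist":[0,0,0]},{"jaw":-1,"xyz":[14,4,-7],"twist":[0,0,0]},{"jaw":-1,"xyz":[18,5.2,-7],"twist":[0,0,0]},{"jaw":-1,"xyz":[22,6.3,-7],"twist":[0,0,0]},{"jaw":-1,"xyz":[25,7.2,-7],"twist":[0,0,0]}]';python3 go.py .484 .173 .03
```

```text
time_s: 20.95
eef_pos: [0.4835, 0.1766, 0.0804]
tcp_rot: [0.001, 0.633, 0.774, 0.001]
wrist_force: [1.3, -0.6, -0.8]
width: 0.0224
t 20.95 at [0.4835 0.1766 0.0804] w 0.0224 xyz cm [-0.36 -0.03  5.04] n 1.0 twist [ 0.1 -0.   0.4] F [ 1.3 -0.6 -0.8] q [-0.94  0.44  0.66  2.01 -0.37  0.8   0.13]
```

```bash
python3 -m pendant '[{"jaw":-1,"xyz":[0.5,0.2,1],"twist":[0,0,0]},{"jaw":-1,"xyz":[0.5,0.2,3],"twist":[0,0,0]},{"jaw":-1,"xyz":[0.5,0.2,5],"twist":[0,0,0]},{"jaw":-1,"xyz":[0.5,0.2,5],"twist":[0,0,0]}]';python3 go.py .484 .173 -.0055
```

```text
time_s: 21.35
eef_pos: [0.4825, 0.1805, 0.0281]
tcp_rot: [-0.0, 0.633, 0.774, -0.002]
wrist_force: [-1.9, 0.3, 0.2]
width: 0.0227
t 21.35 at [0.4825 0.1805 0.0281] w 0.0227 xyz cm [-0.76  0.01  3.37] n 0.7 twist [-0.2  0.1  0.4] F [-1.9  0.3  0.2] q [-0.89  0.52  0.59  2.05 -0.45  0.7   0.19]
```

```bash
python3 -m pendant '[{"jaw":-1,"xyz":[-0.5,0,1],"twist":[-0.2,0.1,0.3]},{"jaw":-1,"xyz":[-0.7,0,2],"twist":[-0.2,0.1,0.3]},{"jaw":-1,"xyz":[-0.7,0,2.8],"twist":[-0.2,0.1,0.3]},{"jaw":-1,"xyz":[-0.7,0,2.8],"twist":[-0.2,0.1,0.3]}]';python3 go.py .484 .173 -.0055;python3 - <<'E'
from h import *
w=read_camera("wrist"); cv2.imwrite("pics/w18.png",w[:300,:,::-1])
E
```

```text
time_s: 21.75
eef_pos: [0.4833, 0.1731, -0.0007]
tcp_rot: [-0.0, 0.636, 0.772, -0.0]
wrist_force: [-0.3, 0.5, -0.6]
width: 0.0227
t 21.75 at [ 0.4833  0.1731 -0.0007] w 0.0227 xyz cm [-0.03  0.07  0.48] n 0.1 twist [-0.   0.   0.1] F [-0.3  0.5 -0.6] q [-0.85  0.57  0.55  2.07 -0.5   0.63  0.24]
```

View pics/w18.png

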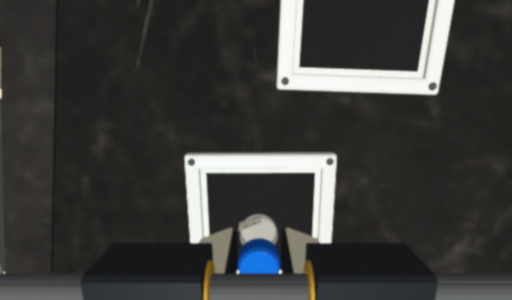

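```bash
python3 -m pendant '[{"jaw":-1,"xyz":[0,0,0.3],"twist":[0,0,0]},{"jaw":-1,"xyz":[0,0,0.5],"twist":[0,0,0]},{"jaw":-1,"xyz":[0,0,0.5],"twist":[0,0,0]}]';python3 go.py .484 .173 -.0055;python3 -m pendant '[{"jaw":-0.45,"xyz":[0,0,0],"twist":[0,0,0]},{"jaw":-0.35,"xyz":[0,0,0],"twist":[0,0,0]},{"jaw":-0.2,"xyz":[0,0,0],"twist":[0,0,0]},{"jaw":-0.2,"xyz":[0,0,0],"twist":[0,0,0]}]';python3 -m pendant '[{"jaw":-0.2,"xyz":[0,0,-1],"twist":[0,0,0]},{"jaw":-0.2,"xyz":[0,0,-4],"twist":[0,0,0]},{"jaw":0.2,"xyz":[0,0,-8],"twist":[0,0,0]},{"jaw":0.3,"xyz":[0,0,-12],"twist":[0,0,0]},{"jaw":0.3,"xyz":[0,0,-12],"twist":[0,0,0]}]'
python3 go.py .4505 -.216 .12;python3 - <<'E'
from h import *
w=read_camera("wrist"); cv2.imwrite("pics/w19.png",w[:300,:,::-1])
E
```

```text
time_s: 22.1
eef_pos: [0.4836, 0.1735, -0.0052]
tcp_rot: [-0.0, 0.635, 0.772, 0.0]
wrist_force: [0.7, -0.1, -0.1]
width: 0.0226
t 22.1 at [ 0.4836  0.1735 -0.0052] w 0.0226 xyz cm [-0.06  0.03  0.03] n 0.0 twist [ 0.  -0.   0.1] F [ 0.7 -0.1 -0.1] q [-0.84  0.57  0.54  2.08 -0.5   0.62  0.24]
time_s: 22.5
eef_pos: [0.4836, 0.1736, -0.0051]
tcp_rot: [0.0, 0.635, 0.772, 0.0]
wrist_force: [-0.0, -0.2, -0.7]
width: 0.0362
time_s: 23.0
eef_pos: [0.4868, 0.1742, 0.12]
tcp_rot: [0.001, 0.636, 0.772, 0.004]
wrist_force: [0.5, 0.8, 0.1]
width: 0.056
t 23.0 at [0.4868 0.1742 0.12  ] w 0.056 xyz cm [-37.59 -11.05  -0.18] n 7.8 twist [ 0.4 -0.2  0.1] F [0.5 0.8 0.1] q [-0.98  0.39  0.71  1.98 -0.33  0.88  0.1 ]
```

View pics/w19.png

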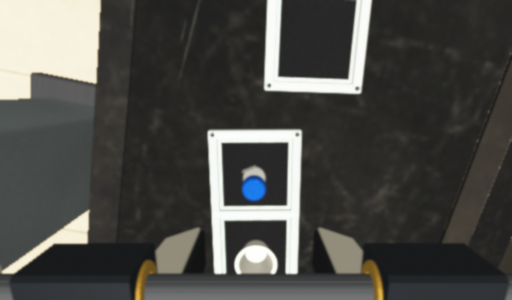

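```bash
python3 -m pendant '[{"jaw":0.5,"xyz":[-5,-1.5,0],"twist":[0,0,0]},{"jaw":0.5,"xyz":[-10,-3,0],"twist":[0,0,0]},{"jaw":0.5,"xyz":[-15,-4.5,0],"twist":[0,0,0]},{"jaw":0.5,"xyz":[-20,-6,0],"twist":[0,0,0]},{"jaw":0.5,"xyz":[-25,-7.5,0],"twist":[0,0,0]},{"jaw":0.5,"xyz":[-30,-9,0],"twist":[0,0,0]},{"jaw":0.5,"xyz":[-35,-10.5,0],"twist":[0,0,0]},{"jaw":0.5,"xyz":[-37.5,-11,0],"twist":[0.4,-0.2,0]}]' 25;python3 go.py .451 -.218 .06;python3 -m pendant '[{"jaw":0.5,"xyz":[-0.5,0,0],"twist":[0,0,0]},{"jaw":0.5,"xyz":[-0.5,0,0],"twist":[0,0,0]}]';python3 go.py .451 -.218 .06; python3 - <<'E'
from h import *
w=read_camera("wrist"); cv2.imwrite("pics/w20.png",w[:,:,::-1])
E
```

```text
time_s: 23.85
eef_pos: [0.4479, -0.2178, 0.1162]
tcp_rot: [-0.0, 0.636, 0.772, -0.001]
wrist_force: [0.9, 0.6, -0.3]
width: 0.0688
t 23.85 at [ 0.4479 -0.2178  0.1162] w 0.0688 xyz cm [-0.08  0.31  5.62] n 1.1 twist [-0.2  0.1 -0. ] F [ 0.9  0.6 -0.3] q [-0.23  0.38  0.76  2.02 -0.34  0.87  0.91]
time_s: 24.05
eef_pos: [0.4478, -0.224, 0.1158]
tcp_rot: [-0.001, 0.638, 0.77, -0.002]
wrist_force: [-0.7, 0.3, -1.5]
width: 0.069
t 24.05 at [ 0.4478 -0.224   0.1158] w 0.069 xyz cm [0.54 0.45 5.57] n 1.1 twist [-0.2  0.1 -0.2] F [-0.7  0.3 -1.5] q [-0.22  0.39  0.76  2.01 -0.34  0.88  0.92]
```

View pics/w20.png

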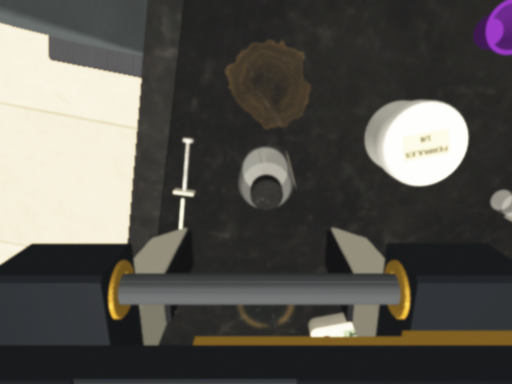

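```bash
python3 -m pendant '[{"jaw":0.5,"xyz":[0.3,0.3,2],"twist":[-0.2,0.1,-0.2]},{"jaw":0.5,"xyz":[0.5,0.4,5],"twist":[-0.2,0.1,-0.2]},{"jaw":0.5,"xyz":[0.5,0.4,7],"twist":[-0.2,0.1,-0.2]},{"jaw":0.5,"xyz":[0.5,0.4,8],"twist":[-0.2,0.1,-0.2]},{"jaw":0.5,"xyz":[0.5,0.4,8],"twist":[-0.2,0.1,-0.2]}]' 25;python3 go.py .451 -.218 .005;python3 - <<'E'
from h import *
w=read_camera("wrist"); cv2.imwrite("pics/w21.png",w[:,:,::-1])
s=read_camera("side")[:,:,::-1].copy()
cv2.imwrite("pics/s21.png",cv2.resize(s[190:310,160:300],None,fx=5,fy=5,interpolation=cv2.INTER_CUBIC))
E
```

```text
time_s: 24.6
eef_pos: [0.4503, -0.2148, 0.0346]
tcp_rot: [-0.002, 0.635, 0.773, 0.0]
wrist_force: [-0.0, -0.4, 0.4]
width: 0.0685
t 24.6 at [ 0.4503 -0.2148  0.0346] w 0.0685 xyz cm [-0.34  0.02  2.96] n 0.6 twist [-0.2 -0.2  0.2] F [-0.  -0.4  0.4] q [-0.14  0.51  0.65  2.09 -0.47  0.7   1.02]
```

View pics/w21.png

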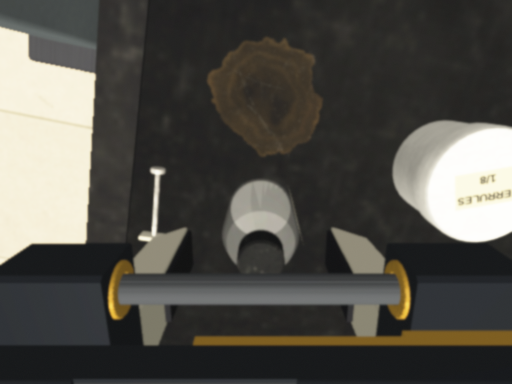

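View pics/s21.png

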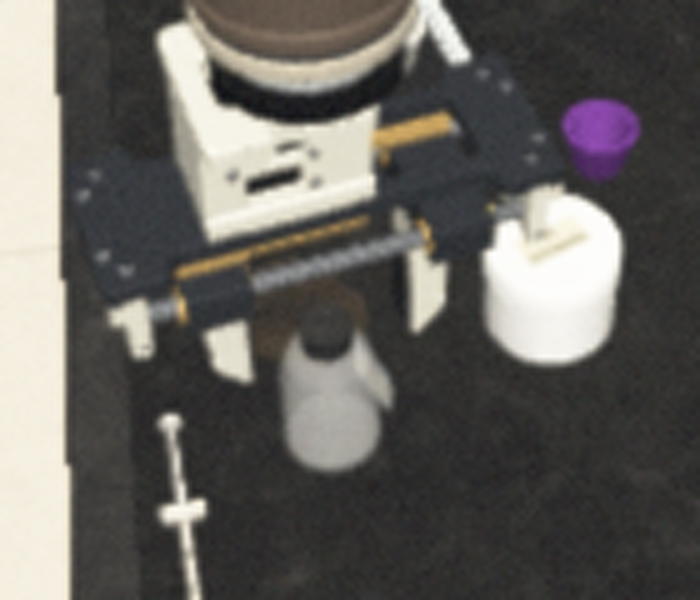

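```bash
python3 - <<'E'
from h import *
o=get_obs(); q=o["tcp_rot"]; M=R.from_quat([q[1],q[2],q[3],q[0]]).as_matrix()
for nm,uv in (("ltab",(189,261.5)),("rtab",(160+540/5,190+237/5)),("lfinger",(160+238/5,190+382/5)),("rfinger",(160+415/5,190+332/5))):
  for z in (.04,.05,.06,.07,.08,.09,.1):
    print(nm,z,((ray("side",uv,z)-o["eef_pos"])@M).round(3)[:2])
E
```

```text
ltab 0.04 [ 0.039 -0.073]
ltab 0.05 [ 0.03  -0.074]
ltab 0.06 [ 0.022 -0.075]
ltab 0.07 [ 0.014 -0.076]
ltab 0.08 [ 0.006 -0.077]
ltab 0.09 [-0.002 -0.078]
ltab 0.1 [-0.01  -0.079]
rtab 0.04 [0.042 0.122]
rtab 0.05 [0.034 0.118]
rtab 0.06 [0.026 0.114]
rtab 0.07 [0.017 0.111]
rtab 0.08 [0.009 0.107]
rtab 0.09 [0.001 0.103]
rtab 0.1 [-0.007  0.099]
lfinger 0.04 [ 0.01  -0.037]
lfinger 0.05 [ 0.003 -0.039]
lfinger 0.06 [-0.005 -0.04 ]
lfinger 0.07 [-0.013 -0.042]
lfinger 0.08 [-0.021 -0.043]
lfinger 0.09 [-0.028 -0.045]
lfinger 0.1 [-0.036 -0.046]
rfinger 0.04 [0.009 0.046]
rfinger 0.05 [0.001 0.043]
rfinger 0.06 [-0.007  0.041]
rfinger 0.07 [-0.014  0.038]
rfinger 0.08 [-0.022  0.035]
rfinger 0.09 [-0.03   0.032]
rfinger 0.1 [-0.037  0.03 ]
```

```bash
python3 -m pendant '[{"jaw":0.5,"xyz":[-0.3,0,1],"twist":[-0.2,-0.2,0]},{"jaw":0.5,"xyz":[-0.3,0,2],"twist":[-0.2,-0.2,0]},{"jaw":0.5,"xyz":[-0.3,0,2.6],"twist":[-0.2,-0.2,0]},{"jaw":0.5,"xyz":[-0.3,0,2.6],"twist":[-0.2,-0.2,0]}]' 25;python3 go.py .451 -.218 .008;python3 - <<'E'
from h import *
w=read_camera("wrist"); cv2.imwrite("pics/w22.png",w[:,:,::-1])
s=read_camera("side")[:,:,::-1].copy()
cv2.imwrite("pics/s22.png",cv2.resize(s[190:310,160:300],None,fx=5,fy=5,interpolation=cv2.INTER_CUBIC))
E
```

```text
time_s: 25.1
eef_pos: [0.4512, -0.2187, 0.0092]
tcp_rot: [0.001, 0.635, 0.772, 0.0]
wrist_force: [-0.5, -0.5, -0.0]
width: 0.0688
t 25.1 at [ 0.4512 -0.2187  0.0092] w 0.0688 xyz cm [ 0.08 -0.01  0.12] n 0.0 twist [0.1 0.1 0.2] F [-0.5 -0.5 -0. ] q [-0.1   0.54  0.61  2.1  -0.52  0.64  1.06]
```

View pics/w22.png

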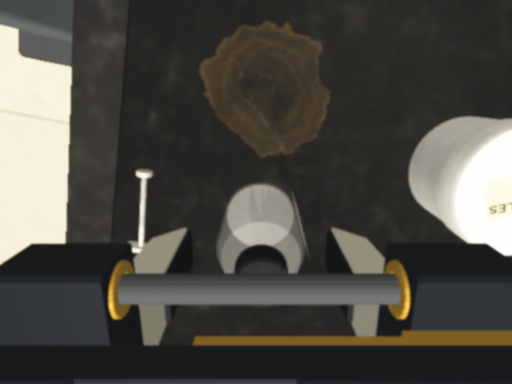

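View pics/s22.png

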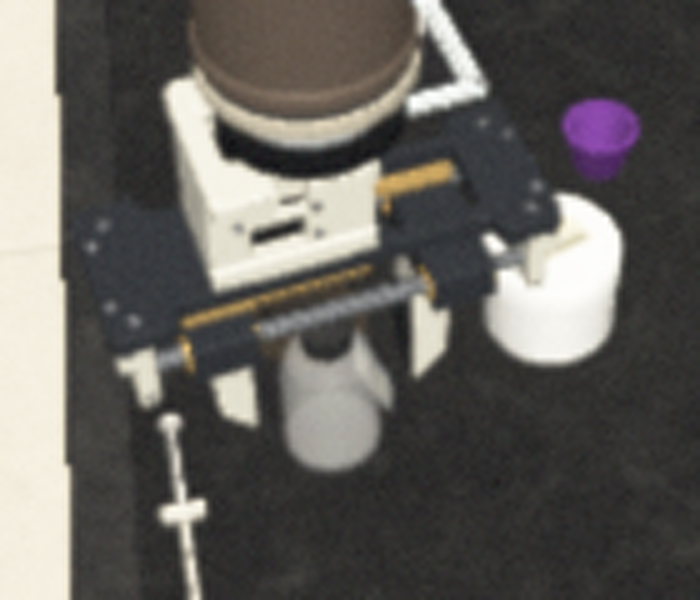

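```bash
python3 -m pendant '[{"jaw":-1,"xyz":[0,0,0],"twist":[0,0,0]},{"jaw":-1,"xyz":[0,0,0],"twist":[0,0,0]},{"jaw":-1,"xyz":[0,0,0],"twist":[0,0,0]},{"jaw":-1,"xyz":[0,0,0],"twist":[0,0,0]},{"jaw":-1,"xyz":[0,0,0],"twist":[0,0,0]}]' 25;python3 go.py .451 -.218 .008; python3 -m pendant '[{"jaw":-1,"xyz":[0,0,-1],"twist":[0,0,0]},{"jaw":-1,"xyz":[0,0,-2],"twist":[0,0,0]},{"jaw":-1,"xyz":[0,0,-3],"twist":[0,0,0]},{"jaw":-1,"xyz":[0,0,-3],"twist":[0,0,0]}]';python3 - <<'E'
from h import *
s=read_camera("side")[:,:,::-1].copy()
cv2.imwrite("pics/s23.png",cv2.resize(s[190:310,160:300],None,fx=5,fy=5,interpolation=cv2.INTER_CUBIC))
E
python3 go.py .5121 .2975 .12
```

```text
time_s: 25.7
eef_pos: [0.4519, -0.2191, 0.0101]
tcp_rot: [0.002, 0.635, 0.772, 0.001]
wrist_force: [0.6, 0.7, 1.9]
width: 0.0412
t 25.7 at [ 0.4519 -0.2191  0.0101] w 0.0412 xyz cm [ 0.13 -0.06  0.21] n 0.1 twist [0.2 0.1 0.2] F [0.6 0.7 1.9] q [-0.1   0.54  0.61  2.1  -0.52  0.64  1.06]
time_s: 26.1
eef_pos: [0.4528, -0.2195, 0.0418]
tcp_rot: [0.003, 0.635, 0.772, 0.001]
wrist_force: [0.0, 0.2, 0.1]
width: 0.041
t 26.15 at [ 0.4525 -0.2192  0.0411] w 0.0414 xyz cm [49.52 15.9  -7.93] n 10.5 twist [0.3 0.1 0.2] F [-0.3 -1.2 -1.6] q [-0.14  0.5   0.66  2.08 -0.47  0.71  1.02]
```

View pics/s23.png

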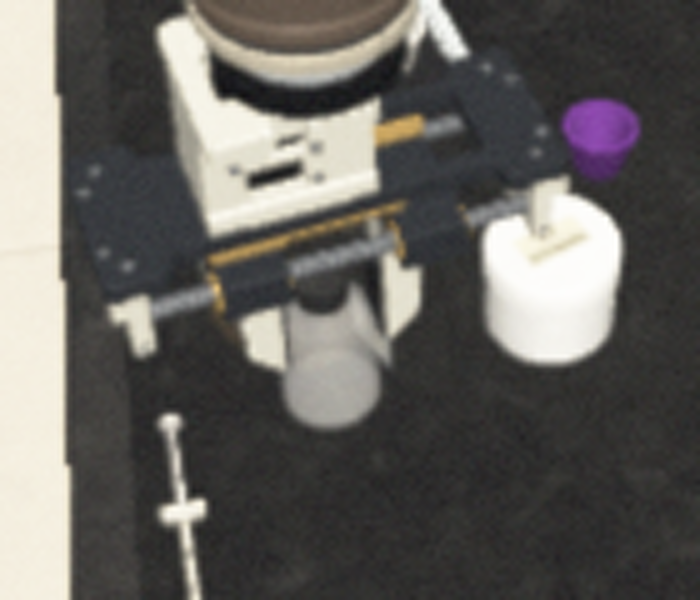

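```bash
python3 -m pendant '[{"jaw":-1,"xyz":[0,0,-3],"twist":[0,0,0]},{"jaw":-1,"xyz":[2,0,-6],"twist":[0,0,0]},{"jaw":-1,"xyz":[6,1,-7],"twist":[0,0,0]},{"jaw":-1,"xyz":[10,2,-7],"twist":[0,0,0]},{"jaw":-1,"xyz":[14.5,3,-7],"twist":[0,0,0]},{"jaw":-1,"xyz":[19,4,-7],"twist":[0,0,0]},{"jaw":-1,"xyz":[23.5,5.5,-7],"twist":[0,0,0]},{"jaw":-1,"xyz":[28,7,-7],"twist":[0,0,0]}]';python3 go.py .5002 .3725 .11 9
```

```text
time_s: 26.95
eef_pos: [0.4661, 0.0712, 0.1108]
tcp_rot: [0.002, 0.635, 0.773, 0.001]
wrist_force: [0.0, -0.6, -1.4]
width: 0.0409
t 26.95 at [0.4661 0.0712 0.1108] w 0.0409 xyz cm [28.9   9.18  0.07] n 6.1 twist [0.3 0.1 2.2] F [ 0.  -0.6 -1.4] q [-0.85  0.33  0.75  2.09 -0.31  0.82  0.28]
```

```bash
python3 -m pendant '[{"jaw":-1,"xyz":[4.5,1.5,0],"twist":[0,0,0]},{"jaw":-1,"xyz":[9,3,0],"twist":[0,0,0]},{"jaw":-1,"xyz":[13.5,4.5,0],"twist":[0,0,1]},{"jaw":-1,"xyz":[18,6,0],"twist":[0,0,2]},{"jaw":-1,"xyz":[22,7,0],"twist":[0,0,2]},{"jaw":-1,"xyz":[26,8,0],"twist":[0.3,0.1,2]},{"jaw":-1,"xyz":[28.5,9.2,0],"twist":[0.3,0.1,2]},{"jaw":-1,"xyz":[28.7,9.2,0],"twist":[0.3,0.1,2]}]';python3 go.py .5002 .3725 .06 9
```

```text
time_s: 27.75
eef_pos: [0.4999, 0.3755, 0.1097]
tcp_rot: [-0.0, 0.646, 0.763, 0.0]
wrist_force: [0.2, -0.3, -1.5]
width: 0.0412
t 27.75 at [0.4999 0.3755 0.1097] w 0.0412 xyz cm [-0.31 -0.02  4.97] n 1.0 twist [-0.  -0.   0.5] F [ 0.2 -0.3 -1.5] q [-1.17  0.58  0.68  1.71 -0.42  1.   -0.17]
```

```bash
python3 -m pendant '[{"jaw":-1,"xyz":[0,0,2],"twist":[0,0,0]},{"jaw":-1,"xyz":[0,0,5],"twist":[0,0,0]},{"jaw":-1,"xyz":[0,0,7],"twist":[0,0,0]},{"jaw":-1,"xyz":[0,0,7],"twist":[0,0,0]}]';python3 go.py .5002 .3725 .0145 9;python3 - <<'E'
from h import *
w=read_camera("wrist"); cv2.imwrite("pics/w24.png",w[:,:,::-1])
E
```

```text
time_s: 28.15
eef_pos: [0.4978, 0.3736, 0.0368]
tcp_rot: [-0.001, 0.646, 0.763, -0.003]
wrist_force: [-0.7, -0.0, -1.8]
width: 0.0413
t 28.15 at [0.4978 0.3736 0.0368] w 0.0413 xyz cm [-0.14  0.23  2.23] n 0.4 twist [-0.3  0.1  0.5] F [-0.7 -0.  -1.8] q [-1.13  0.66  0.62  1.77 -0.49  0.87 -0.12]
```

View pics/w24.png

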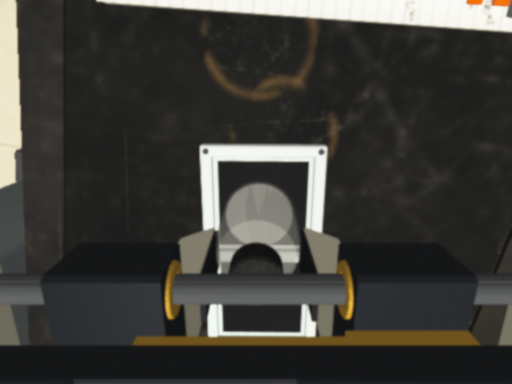

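```bash
python3 -m pendant '[{"jaw":-1,"xyz":[-0.1,0.2,0.8],"twist":[-0.3,0.1,0.5]},{"jaw":-1,"xyz":[-0.1,0.2,1.6],"twist":[-0.3,0.1,0.5]},{"jaw":-1,"xyz":[-0.1,0.2,2.1],"twist":[-0.3,0.1,0.5]},{"jaw":-1,"xyz":[-0.1,0.2,2.2],"twist":[-0.3,0.1,0.5]},{"jaw":-1,"xyz":[-0.1,0.2,2.2],"twist":[-0.3,0.1,0.5]}]';python3 go.py .5002 .3725 .0140 9;python3 - <<'E'
from h import *
w=read_camera("wrist"); cv2.imwrite("pics/w25.png",w[:,:,::-1])
s=read_camera("side")[:,:,::-1].copy()
cv2.imwrite("pics/s25.png",cv2.resize(s[70:190,160:300],None,fx=5,fy=5,interpolation=cv2.INTER_CUBIC))
E
```

```text
time_s: 28.7
eef_pos: [0.501, 0.3735, 0.0166]
tcp_rot: [0.001, 0.65, 0.76, 0.001]
wrist_force: [0.2, 0.2, -0.9]
width: 0.0411
t 28.7 at [0.501  0.3735 0.0166] w 0.0411 xyz cm [-0.09 -0.1   0.26] n 0.1 twist [ 0.1 -0.  -0. ] F [ 0.2  0.2 -0.9] q [-1.12  0.69  0.61  1.79 -0.51  0.83 -0.11]
```

View pics/s25.png

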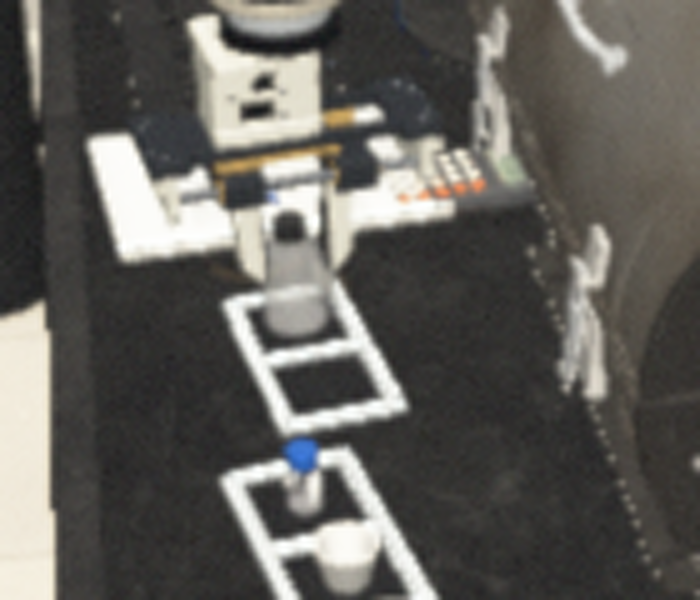

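```bash
python3 -m pendant '[{"jaw":-1,"xyz":[-0.1,-0.1,0.2],"twist":[0.1,0,0]},{"jaw":-1,"xyz":[-0.1,-0.1,0.25],"twist":[0.1,0,0]},{"jaw":-1,"xyz":[-0.1,-0.1,0.25],"twist":[0.1,0,0]}]';python3 go.py .5002 .3725 .0140 9; python3 -m pendant '[{"jaw":0,"xyz":[0,0,0],"twist":[0,0,0]},{"jaw":0.1,"xyz":[0,0,0],"twist":[0,0,0]},{"jaw":0.2,"xyz":[0,0,0],"twist":[0,0,0]},{"jaw":0.2,"xyz":[0,0,0],"twist":[0,0,0]}]' 15;python3 - <<'E'
from h import *
w=read_camera("wrist"); cv2.imwrite("pics/w26.png",w[:,:,::-1])
E
```

```text
time_s: 29.1
eef_pos: [0.5004, 0.3725, 0.0143]
tcp_rot: [0.0, 0.65, 0.76, 0.001]
wrist_force: [0.1, -0.8, -1.3]
width: 0.0413
t 29.1 at [0.5004 0.3725 0.0143] w 0.0413 xyz cm [ 0.01 -0.02  0.03] n 0.0 twist [ 0.1 -0.1 -0. ] F [ 0.1 -0.8 -1.3] q [-1.12  0.69  0.6   1.79 -0.52  0.82 -0.11]
time_s: 29.5
eef_pos: [0.5005, 0.3725, 0.0145]
tcp_rot: [0.0, 0.65, 0.76, 0.001]
wrist_force: [-0.2, -0.1, -0.4]
width: 0.0544
```

View pics/w26.png

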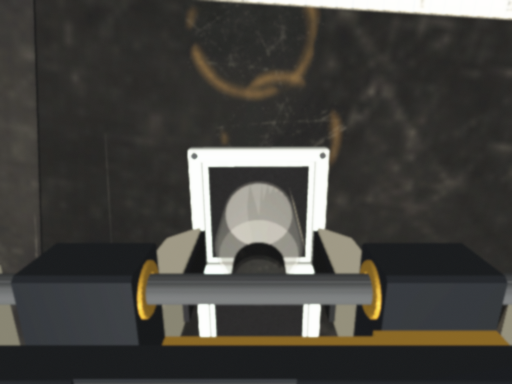

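Released, standing in its pocket. Lift off and go to the second vial.

```bash
python3 -m pendant '[{"jaw":0.2,"xyz":[0,0,-1],"twist":[0,0,0]},{"jaw":0.3,"xyz":[0,0,-4],"twist":[0,0,0]},{"jaw":0.3,"xyz":[0,0,-8],"twist":[0,0,0]},{"jaw":0.3,"xyz":[0,0,-12],"twist":[0,0,0]},{"jaw":0.3,"xyz":[0,0,-12],"twist":[0,0,0]}]';python3 go.py .48 .1 .13;python3 - <<'E'
from h import *
w=read_camera("top"); cv2.imwrite("pics/t26.png",cv2.resize(w[160:260,90:290,::-1],None,fx=4,fy=4,interpolation=cv2.INTER_CUBIC))
E
```

```text
time_s: 30.05
eef_pos: [0.5037, 0.3737, 0.1407]
tcp_rot: [0.001, 0.65, 0.76, 0.005]
wrist_force: [0.1, 0.2, 0.1]
width: 0.0597
t 30.05 at [0.5037 0.3737 0.1407] w 0.0597 xyz cm [-26.67  -6.6    0.86] n 5.5 twist [ 0.5 -0.3 -2.1] F [0.1 0.2 0.1] q [-1.19  0.55  0.71  1.69 -0.4   1.05 -0.2 ]
```

View pics/t26.png

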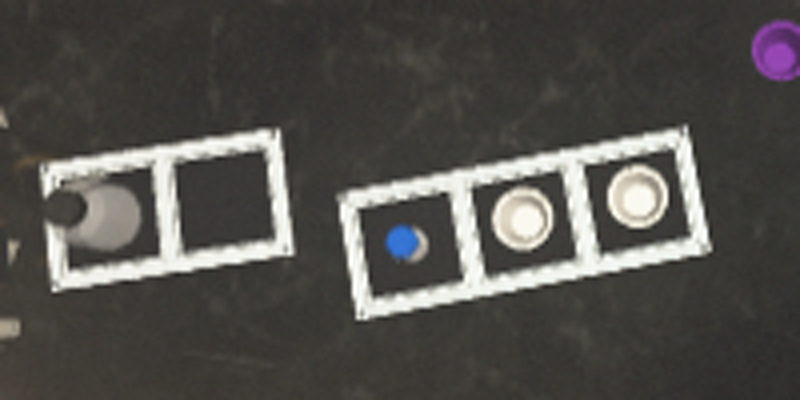

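```bash
python3 -m pendant '[{"jaw":0.2,"xyz":[-5,-1.5,0],"twist":[0,0,0]},{"jaw":0.2,"xyz":[-10,-3,0],"twist":[0,0,0]},{"jaw":0.2,"xyz":[-15,-4,0],"twist":[0,0,0]},{"jaw":0.2,"xyz":[-20,-5,0],"twist":[0.5,-0.3,-2]},{"jaw":0.2,"xyz":[-25,-6,0],"twist":[0.5,-0.3,-2]},{"jaw":0.2,"xyz":[-30,-6.5,0],"twist":[0.5,-0.3,-2]},{"jaw":0.2,"xyz":[-35,-7,0],"twist":[0.5,-0.3,-2]},{"jaw":0.2,"xyz":[-40,-7,0],"twist":[0.5,-0.3,-2]}]';python3 go.py .53 -.2 .13
```

```text
time_s: 30.9
eef_pos: [0.4931, -0.0277, 0.1354]
tcp_rot: [-0.001, 0.636, 0.772, -0.001]
wrist_force: [0.2, 0.6, -0.7]
width: 0.0552
t 30.9 at [ 0.4931 -0.0277  0.1354] w 0.0552 xyz cm [-17.62   0.34   0.54] n 3.5 twist [-0.2  0.  -0. ] F [ 0.2  0.6 -0.7] q [-0.65  0.35  0.79  2.   -0.31  0.91  0.48]
```

```bash
python3 -m pendant '[{"jaw":0.2,"xyz":[-5,0,0],"twist":[0,0,0]},{"jaw":0.2,"xyz":[-10,0,0],"twist":[0,0,0]},{"jaw":0.2,"xyz":[-15,0.5,0],"twist":[0,0,0]},{"jaw":0.2,"xyz":[-18,3,0],"twist":[0,0,0]},{"jaw":0.2,"xyz":[-20,7,0],"twist":[0,0,0]},{"jaw":0.2,"xyz":[-21,11,0],"twist":[-0.2,0,0]},{"jaw":0.2,"xyz":[-21,14,1],"twist":[-0.2,0,0]},{"jaw":0.2,"xyz":[-21,15,3],"twist":[-0.2,0,0]}]';python3 go.py .678 -.206 .08;python3 -m pendant '[{"jaw":0.2,"xyz":[0,0,0],"twist":[0,0,0]}]'; python3 - <<'E'
from h import *
w=read_camera("wrist"); cv2.imwrite("pics/w27.png",w[:,:,::-1])
for b,st,ce in blobs(masks(w)["blue"],100): print(st,ce,ray("wrist",ce,.043).round(4))
E
python3 go.py .678 -.206 .08
```

```text
time_s: 31.7
eef_pos: [0.6836, -0.2043, 0.1042]
tcp_rot: [0.001, 0.635, 0.772, 0.001]
wrist_force: [-0.2, 0.0, -0.3]
width: 0.0548
t 31.7 at [ 0.6836 -0.2043  0.1042] w 0.0548 xyz cm [-0.05 -0.59  2.42] n 0.5 twist [0.1 0.  0.1] F [-0.2  0.  -0.3] q [-0.18  0.73  0.69  1.47 -0.49  1.12  0.8 ]
time_s: 31.8
eef_pos: [0.6826, -0.2026, 0.1001]
tcp_rot: [-0.002, 0.635, 0.773, -0.001]
wrist_force: [0.3, 1.4, -0.1]
width: 0.0554
[241 181  27  28 572] [253.64685315 194.81468531] [ 0.679  -0.2043  0.043 ]
t 31.85 at [ 0.6827 -0.2033  0.1017] w 0.055 xyz cm [-0.18 -0.51  2.17] n 0.4 twist [-0.1 -0.1  0.2] F [ 1.1 -0.2  0.1] q [-0.18  0.73  0.69  1.47 -0.49  1.12  0.8 ]
```

View pics/w27.png

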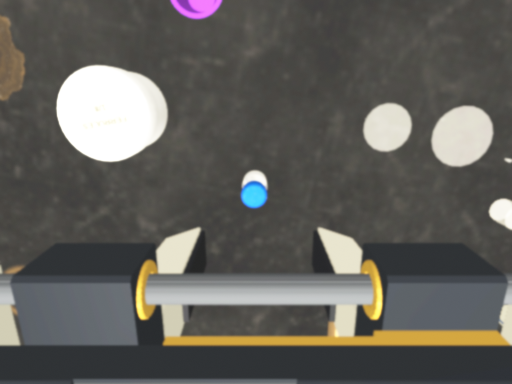

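```bash
python3 -m pendant '[{"jaw":0.2,"xyz":[-0.1,-0.5,2],"twist":[0,0,0]},{"jaw":0.2,"xyz":[-0.2,-0.5,5],"twist":[0,0,0]},{"jaw":0.2,"xyz":[-0.2,-0.5,8],"twist":[-0.1,-0.1,0]},{"jaw":0.2,"xyz":[-0.2,-0.5,9],"twist":[-0.1,-0.1,0]},{"jaw":0.2,"xyz":[-0.2,-0.5,9],"twist":[-0.1,-0.1,0]}]';python3 - <<'E'
from h import *
w=read_camera("wrist"); cv2.imwrite("pics/w28.png",w[:,:,::-1])
for b,st,ce in blobs(masks(w)["blue"],100): print(st,ce,ray("wrist",ce,.043).round(4))
E
python3 go.py .678 -.2065 -.010
```

```text
time_s: 32.35
eef_pos: [0.6766, -0.206, 0.0112]
tcp_rot: [-0.001, 0.635, 0.772, -0.001]
wrist_force: [0.2, -0.5, 0.9]
width: 0.0551
[ 245  220   38   40 1183] [263.25021133 240.21555368] [ 0.6797 -0.2032  0.043 ]
t 32.4 at [ 0.6778 -0.2066  0.0127] w 0.0548 xyz cm [0.   0.02 2.27] n 0.5 twist [-0.   0.1  0.1] F [-0.4 -1.4  0.8] q [-0.15  0.82  0.63  1.55 -0.55  0.96  0.86]
```

View pics/w28.png

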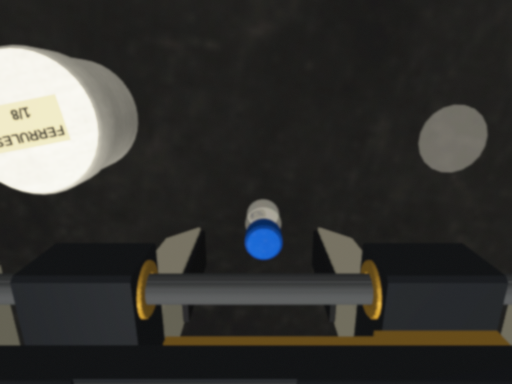

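```bash
python3 -m pendant '[{"jaw":0.2,"xyz":[0.3,0.2,0.8],"twist":[0,0,0]},{"jaw":0.2,"xyz":[0.3,0.2,1.6],"twist":[0,0,0]},{"jaw":0.2,"xyz":[0.3,0.2,2.3],"twist":[0,0,0]},{"jaw":0.2,"xyz":[0.3,0.2,2.3],"twist":[0,0,0]}]';python3 -m pendant '[{"jaw":-1,"xyz":[0,0,0],"twist":[0,0,0]},{"jaw":-1,"xyz":[0,0,0],"twist":[0,0,0]},{"jaw":-1,"xyz":[0,0,0],"twist":[0,0,0]},{"jaw":-1,"xyz":[0,0,0],"twist":[0,0,0]},{"jaw":-1,"xyz":[0,0,0],"twist":[0,0,0]}]' 12;python3 -m pendant '[{"jaw":-1,"xyz":[0,0,-1],"twist":[0,0,0]},{"jaw":-1,"xyz":[0,0,-2],"twist":[0,0,0]},{"jaw":-1,"xyz":[0,0,-2],"twist":[0,0,0]}]';python3 - <<'E'
from h import *
w=read_camera("wrist"); cv2.imwrite("pics/w29.png",w[:,:,::-1])
E
python3 go.py .53 -.2 .09
```

```text
time_s: 32.8
eef_pos: [0.6785, -0.2028, -0.0114]
tcp_rot: [-0.0, 0.635, 0.772, -0.001]
wrist_force: [-0.5, -0.3, 0.4]
width: 0.055
time_s: 33.3
eef_pos: [0.6786, -0.2029, -0.0113]
tcp_rot: [-0.0, 0.635, 0.772, -0.001]
wrist_force: [0.9, 0.0, -0.3]
width: 0.0226
time_s: 33.6
eef_pos: [0.6799, -0.2036, 0.0111]
tcp_rot: [0.001, 0.635, 0.772, 0.0]
wrist_force: [0.4, 0.3, -0.6]
width: 0.0224
t 33.65 at [ 0.6795 -0.2033  0.0102] w 0.0227 xyz cm [  3.2  -14.6   -7.99] n 3.4 twist [0.  0.1 0.1] F [0.2 1.1 0.6] q [-0.15  0.82  0.63  1.55 -0.56  0.95  0.85]
```

View pics/w29.png

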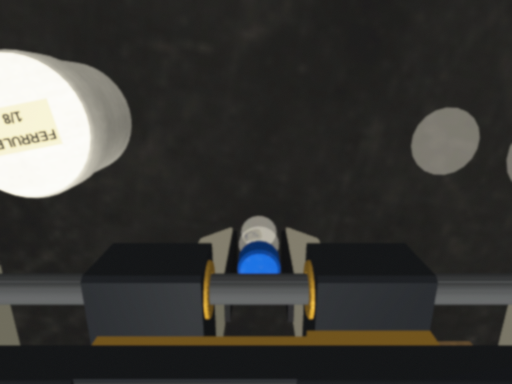

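```bash
python3 -m pendant '[{"jaw":-1,"xyz":[0,0,-3],"twist":[0,0,0]},{"jaw":-1,"xyz":[0,-1,-6],"twist":[0,0,0]},{"jaw":-1,"xyz":[0,-4,-9],"twist":[0,0,0]},{"jaw":-1,"xyz":[0,-8,-10],"twist":[0,0,0]},{"jaw":-1,"xyz":[1,-12,-10],"twist":[0,0,0]},{"jaw":-1,"xyz":[3,-16,-10],"twist":[0,0,0]},{"jaw":-1,"xyz":[6,-18,-10],"twist":[0,0,0]},{"jaw":-1,"xyz":[10,-18,-10],"twist":[0,0,0]}]';python3 go.py .5121 .2975 .11 9
```

```text
time_s: 34.45
eef_pos: [0.48, -0.1414, 0.1102]
tcp_rot: [0.0, 0.637, 0.771, -0.0]
wrist_force: [1.7, 0.1, 0.5]
width: 0.0224
t 34.45 at [ 0.48   -0.1414  0.1102] w 0.0224 xyz cm [ 4.251e+01  1.137e+01 -1.000e-02] n 8.8 twist [0.  0.  1.8] F [1.7 0.1 0.5] q [-0.41  0.4   0.78  2.02 -0.37  0.86  0.77]
```

```bash
python3 -m pendant '[{"jaw":-1,"xyz":[4,0,0],"twist":[0,0,0]},{"jaw":-1,"xyz":[8.5,1,0],"twist":[0,0,0]},{"jaw":-1,"xyz":[13,2,0],"twist":[0,0,0]},{"jaw":-1,"xyz":[17.5,3,0],"twist":[0,0,0]},{"jaw":-1,"xyz":[22,4.5,0],"twist":[0,0,0]},{"jaw":-1,"xyz":[26.5,6,0],"twist":[0,0,0]},{"jaw":-1,"xyz":[31,8,0],"twist":[0,0,1]},{"jaw":-1,"xyz":[35,9.5,0],"twist":[0,0,1.8]}]';python3 go.py .5121 .2975 .06 9
```

```text
time_s: 35.25
eef_pos: [0.5079, 0.2232, 0.1101]
tcp_rot: [0.0, 0.649, 0.761, 0.0]
wrist_force: [1.1, -0.1, 0.3]
width: 0.0226
t 35.25 at [0.5079 0.2232 0.1101] w 0.0226 xyz cm [7.27 1.58 5.01] n 1.8 twist [ 0.1 -0.   0. ] F [ 1.1 -0.1  0.3] q [-1.04  0.48  0.75  1.89 -0.41  0.92  0.06]
```

```bash
python3 -m pendant '[{"jaw":-1,"xyz":[4,1,0],"twist":[0,0,0]},{"jaw":-1,"xyz":[6.7,1.5,1],"twist":[0,0,0]},{"jaw":-1,"xyz":[6.7,1.5,3],"twist":[0,0,0]},{"jaw":-1,"xyz":[6.7,1.5,5],"twist":[0,0,0]},{"jaw":-1,"xyz":[6.7,1.5,5],"twist":[0,0,0]}]';python3 go.py .5121 .2975 -.0065 9
```

```text
time_s: 35.75
eef_pos: [0.5103, 0.2912, 0.0579]
tcp_rot: [-0.0, 0.649, 0.761, -0.002]
wrist_force: [-1.0, -0.5, -0.1]
width: 0.0224
t 35.75 at [0.5103 0.2912 0.0579] w 0.0224 xyz cm [0.6  0.3  6.44] n 1.3 twist [-0.2  0.1  0.1] F [-1.  -0.5 -0.1] q [-1.07  0.6   0.69  1.85 -0.49  0.87  0.01]
```

```bash
python3 -m pendant '[{"jaw":-1,"xyz":[0.4,0.2,2],"twist":[-0.2,0.1,0]},{"jaw":-1,"xyz":[0.6,0.3,4],"twist":[-0.2,0.1,0]},{"jaw":-1,"xyz":[0.6,0.3,5.5],"twist":[-0.2,0.1,0]},{"jaw":-1,"xyz":[0.6,0.3,6],"twist":[-0.2,0.1,0]},{"jaw":-1,"xyz":[0.6,0.3,6],"twist":[-0.2,0.1,0]}]';python3 go.py .5121 .2975 -.0065 9;python3 - <<'E'
from h import *
w=read_camera("wrist"); cv2.imwrite("pics/w30.png",w[:,:,::-1])
E
```

```text
time_s: 36.25
eef_pos: [0.5122, 0.297, -0.0022]
tcp_rot: [0.0, 0.649, 0.761, -0.0]
wrist_force: [-0.2, 0.1, -0.2]
width: 0.0227
t 36.25 at [ 0.5122  0.297  -0.0022] w 0.0227 xyz cm [0.05 0.   0.43] n 0.1 twist [0. 0. 0.] F [-0.2  0.1 -0.2] q [-1.03  0.68  0.62  1.88 -0.56  0.76  0.06]
```

View pics/w30.png

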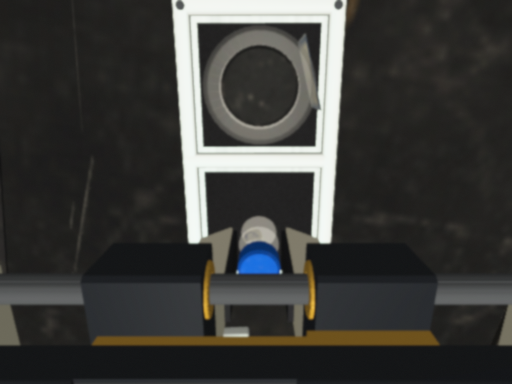

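```bash
python3 -m pendant '[{"jaw":-1,"xyz":[0,0,0.3],"twist":[0,0,0]},{"jaw":-1,"xyz":[0,0,0.45],"twist":[0,0,0]},{"jaw":-1,"xyz":[0,0,0.45],"twist":[0,0,0]}]';python3 -m pendant '[{"jaw":-0.45,"xyz":[0,0,0],"twist":[0,0,0]},{"jaw":-0.35,"xyz":[0,0,0],"twist":[0,0,0]},{"jaw":-0.2,"xyz":[0,0,0],"twist":[0,0,0]},{"jaw":-0.2,"xyz":[0,0,0],"twist":[0,0,0]}]';python3 -m pendant '[{"jaw":-0.2,"xyz":[0,0,-1],"twist":[0,0,0]},{"jaw":-0.2,"xyz":[0,0,-4],"twist":[0,0,0]},{"jaw":0,"xyz":[0,0,-8],"twist":[0,0,0]},{"jaw":0.3,"xyz":[0,0,-12],"twist":[0,0,0]},{"jaw":0.3,"xyz":[0,0,-15],"twist":[0,0,0]},{"jaw":0.3,"xyz":[0,0,-15],"twist":[0,0,0]}]'
python3 go.py .4 .45 .2 9
```

```text
time_s: 36.6
eef_pos: [0.5127, 0.2973, -0.0058]
tcp_rot: [0.0, 0.649, 0.761, 0.001]
wrist_force: [-0.4, 0.2, -0.6]
width: 0.0226
time_s: 37.0
eef_pos: [0.5127, 0.2973, -0.0058]
tcp_rot: [0.0, 0.649, 0.761, 0.001]
wrist_force: [-0.4, -0.4, 0.5]
width: 0.0361
time_s: 37.6
eef_pos: [0.5152, 0.298, 0.1492]
tcp_rot: [0.001, 0.649, 0.76, 0.004]
wrist_force: [-0.2, 0.1, -1.6]
width: 0.0585
t 37.6 at [0.5152 0.298  0.1492] w 0.0585 xyz cm [16.83 -8.96 -5.09] n 3.9 twist [ 0.5 -0.2  0. ] F [-0.2  0.1 -1.6] q [-1.14  0.5   0.77  1.76 -0.4   1.04 -0.07]
```

Move aside toward the base for a clear view.

```bash
python3 -m pendant '[{"jaw":0.3,"xyz":[4,-2,-2],"twist":[0,0,0]},{"jaw":0.3,"xyz":[8,-4,-4],"twist":[0,0,0]},{"jaw":0.3,"xyz":[12,-6,-5],"twist":[0,0,0]},{"jaw":0.3,"xyz":[16,-9,-5],"twist":[0,0,0]},{"jaw":0.3,"xyz":[18,-11,-5],"twist":[0,0,0]},{"jaw":0.3,"xyz":[18,-11,-5],"twist":[0,0,0]}]'
python3 - <<'E'
from h import *
w=read_camera("top"); cv2.imwrite("pics/t31.png",cv2.resize(w[150:270,90:430,::-1],None,fx=2.3,fy=2.3,interpolation=cv2.INTER_CUBIC))
for b,st,ce in blobs(masks(w)["blue"],18): print("blue",ce.round(1),ray("top",ce,.048).round(4))
for b,st,ce in blobs(masks(w)["white"],100):
    x=ray("top",ce,.028)
    if .25<x[0]<.7 and -.5<x[1]<.5: print(st,x.round(4))
s=read_camera("side")[:,:,::-1].copy()
cv2.imwrite("pics/s31.png",cv2.resize(s[90:370,160:380],None,fx=2.1,fy=2.1,interpolation=cv2.INTER_CUBIC))
E
```

```text
time_s: 38.2
eef_pos: [0.3729, 0.4621, 0.1982]
tcp_rot: [0.0, 0.646, 0.763, 0.003]
wrist_force: [-0.5, -0.1, -0.0]
width: 0.0597
blue [323.3  46.9] [ 0.9513 -0.1727  0.048 ]
blue [309.8  48.6] [ 0.9463 -0.1365  0.048 ]
blue [142.1 208. ] [0.5127 0.2931 0.048 ]
blue [189.8 219.9] [0.4835 0.1711 0.048 ]
[    0     0   512   384 61413] [ 0.3143 -0.1137  0.028 ]
[ 59 139  42  19 262] [0.6739 0.4628 0.028 ]
[186 140  31  19 216] [0.6735 0.1369 0.028 ]
[309 176  28  28 578] [ 0.5661 -0.1673  0.028 ]
[390 176  31  30 556] [ 0.5662 -0.3803  0.028 ]
[ 174  191   94   49 1377] [0.4975 0.0967 0.028 ]
[ 100  192   64   41 1149] [0.504  0.3344 0.028 ]
[242 201  15  16 193] [0.515  0.0229 0.028 ]
[213 207  15  16 195] [0.4998 0.0971 0.028 ]
```

View pics/t31.png

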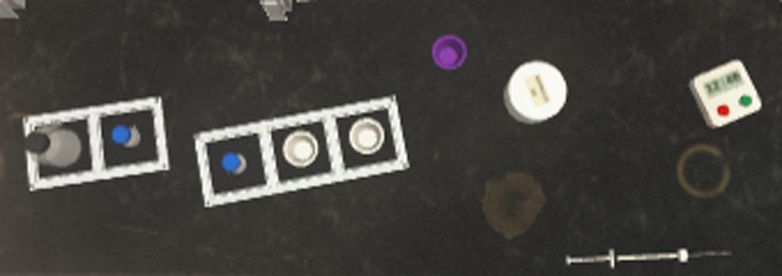

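View pics/s31.png

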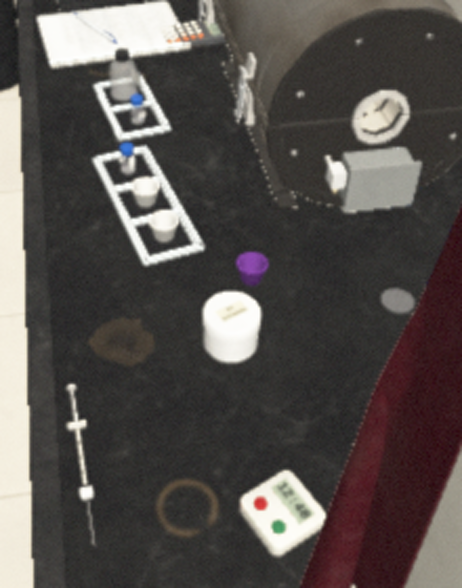

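```bash
python3 -c "
from bench import job
print(job.job_done())"
```

```text
the job is handed in; nothing more can be done
None
```

Both kits are made up and the job is handed in, at about 38 s of the 136 s allowed. The three-pocket tray holds both crucibles and one vial; the two-pocket tray holds the reagent bottle and the other vial.

**Last checks:**
- The final top and side pictures show all five things upright, each in its own pocket. The crucibles and vials measured within about 5 mm of the pocket centres. I judged the bottle's centring by eye from the wrist picture.
- The tin and timer blobs are on the same top-view pixels as at the start, and the purple crucible looked unmoved.
- The gripper was open, at about 0.2 m and well clear of everything, when I handed in.

**What went wrong or disagreed:**
- **Height reading:** the reported TCP height was about 20 mm below the finger ends seen in the pictures. Because of that, my first two grips on a crucible slipped off and left it upright where it was. I probed down for the true height, used a lower setting, and every later grasp held.
- **Wrist camera:** it put things up to about 6 mm off from the top view when the arm was high.
- **Finger opening:** it read about 2 to 4 mm below the stated size of the vials and the bottle.

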